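# Re-bushing a copy carver's carriage

## Task

Take every worn bushing out of the carriage's bores and put it in the wooden scrap tray, and press each new bushing that is the right size for the bores into a bore of its own, pushing through the steady drag until the rising force tells you its flange has landed flat on the carriage, and never ramming it. Once all of these new bushings are fully home and the worn ones are in the tray, swing the clamp lever away from the robot to its stop to lock the carriage. Leave the wrong-size bushings, the jar and the tools where they are.

Things in the scene. Friction and masses are not known exactly. Their poses are not given: they have to be found in the camera images.
- carriage: aluminium carriage block of the copy carver, bolted down: 90 (x) x 410 (y) x 55 high; four bores in a row along its y, clamp lever at its +y end. Origin: centre of the underside
- carriage_hole0 (a point): centre of the mouth of bore 1 (carriage y = -155), in the top face, 55 above the bench; axes as the carriage. Bore dia 50.5. A bushing drops in freely for 14, onto a dark steel grip collar, then pushes that down with a steady drag of about 10 N for the last 10, until its flange lands on the top face and the force rises steeply; the collar stays where it is pushed
- carriage_hole1 (a point): centre of the mouth of bore 2 (carriage y = -75), in the top face, 55 above the bench; axes as the carriage. Bore dia 50.5. A bushing drops in freely for 14, onto a dark steel grip collar, then pushes that down with a steady drag of about 10 N for the last 10, until its flange lands on the top face and the force rises steeply; the collar stays where it is pushed
- carriage_hole2 (a point): centre of the mouth of bore 3 (carriage y = 5), in the top face, 55 above the bench; axes as the carriage. Bore dia 50.5. A bushing drops in freely for 14, onto a dark steel grip collar, then pushes that down with a steady drag of about 10 N for the last 10, until its flange lands on the top face and the force rises steeply; the collar stays where it is pushed
- carriage_hole3 (a point): centre of the mouth of bore 4 (carriage y = 85), in the top face, 55 above the bench; axes as the carriage. Bore dia 50.5. A bushing drops in freely for 14, onto a dark steel grip collar, then pushes that down with a steady drag of about 10 N for the last 10, until its flange lands on the top face and the force rises steeply; the collar stays where it is pushed
- clamp (a joint): angle of the clamp lever (rad): 0 = open, leaning about 29 deg to the carriage's -x (robot) side; 1.0 = locked, leaning the same to +x, at its stop. It turns about the carriage's y, stays where left, takes about 3 N at the knob. Pivot 77 above the bench at y = 165 in the carriage frame
- clamp_knob (a point): centre of the black ball knob (dia 28) at the end of the clamp lever, 80 from the pivot; rod dia 12 below it
- bushing1: new brass flanged bushing, standing on the bench, some may be absent; overall 53 tall: from below a body dia 48 x 24 (foot chamfered 1.5), a flange dia 60 x 7 thick, and a grip hub dia 30 x 22 on top, its small bore closed by a flush black plug. Origin: centre of the underside; z: its axis, up. 0.3 to 0.5 kg
- bushing2: new brass flanged bushing, standing on the bench, some may be absent; overall 53 tall: from below a body dia 48 x 24 (foot chamfered 1.5), a flange dia 60 x 7 thick, and a grip hub dia 30 x 22 on top, its small bore closed by a flush black plug. Origin: centre of the underside; z: its axis, up. 0.3 to 0.5 kg
- bushing3: new brass flanged bushing, standing on the bench, some may be absent; overall 53 tall: from below a body dia 48 x 24 (foot chamfered 1.5), a flange dia 60 x 7 thick, and a grip hub dia 30 x 22 on top, its small bore closed by a flush black plug. Origin: centre of the underside; z: its axis, up. 0.3 to 0.5 kg
- bushing4: new brass flanged bushing, standing on the bench, some may be absent; overall 53 tall: from below a body dia 48 x 24 (foot chamfered 1.5), a flange dia 60 x 7 thick, and a grip hub dia 30 x 22 on top, its small bore closed by a flush black plug. Origin: centre of the underside; z: its axis, up. 0.3 to 0.5 kg
- worn1: worn brass flanged bushing, same shape as the new ones, standing loose in bore 1 on its collar, 10 proud of being home; some are absent; overall 53 tall: from below a body dia 48 x 24 (foot chamfered 1.5), a flange dia 60 x 7 thick, and a grip hub dia 30 x 22 on top, its small bore closed by a flush black plug. Origin: centre of the underside; z: its axis, up
- worn2: worn brass flanged bushing, same shape as the new ones, standing loose in bore 2 on its collar, 10 proud of being home; some are absent; overall 53 tall: from below a body dia 48 x 24 (foot chamfered 1.5), a flange dia 60 x 7 thick, and a grip hub dia 30 x 22 on top, its small bore closed by a flush black plug. Origin: centre of the underside; z: its axis, up
- worn3: worn brass flanged bushing, same shape as the new ones, standing loose in bore 3 on its collar, 10 proud of being home; some are absent; overall 53 tall: from below a body dia 48 x 24 (foot chamfered 1.5), a flange dia 60 x 7 thick, and a grip hub dia 30 x 22 on top, its small bore closed by a flush black plug. Origin: centre of the underside; z: its axis, up
- worn4: worn brass flanged bushing, same shape as the new ones, standing loose in bore 4 on its collar, 10 proud of being home; some are absent; overall 53 tall: from below a body dia 48 x 24 (foot chamfered 1.5), a flange dia 60 x 7 thick, and a grip hub dia 30 x 22 on top, its small bore closed by a flush black plug. Origin: centre of the underside; z: its axis, up
- wide: brass bushing too wide for the bores, on the bench; overall 53 tall: from below a body dia 60 x 24 (foot chamfered 1.5), a flange dia 74 x 7 thick, and a grip hub dia 30 x 22 on top, its small bore closed by a flush black plug. Origin: centre of the underside; z: its axis, up
- slim: brass bushing too slim for the bores, on the bench; overall 53 tall: from below a body dia 34 x 24 (foot chamfered 1.5), a flange dia 44 x 7 thick, and a grip hub dia 30 x 22 on top, its small bore closed by a flush black plug. Origin: centre of the underside; z: its axis, up
- scrap_tray: fixed open wooden tray, 170 x 170 x 45 high, walls 6, floor 6. Origin: centre of the underside
- wax_jar: bystander: amber glass jar dia 54, 55 high, among the bushings. Origin: centre of the underside
- caliper: bystander: steel caliper lying flat, 190 long. Origin: under its beam's middle
- gouge: bystander: gouge with wooden handle, 220 long, lying beyond the carriage. Origin: at the ferrule, underside
- block_plane: bystander: block plane, 160 long, beyond the carriage. Origin: centre of the underside
Not all that is in view belongs to the job. What is shaped like the bushing3 but green or turquoise is not meant. Leave any red look-alike of the worn3 alone.

How it is judged (in metres and radians):
On the way, in this order (a step that is already met when the one before it is completed fails the run):
1. all worn bushings in the scrap tray and all new ones fully home, the clamp lever still open (x of worn1 in the frame of scrap_tray between -0.08 and 0.08 m and y of worn1 in the frame of scrap_tray between -0.08 and 0.08 m and height (world z) of each of worn1, worn2, worn3, worn4 below 0.045 m and x of worn2 in the frame of scrap_tray between -0.08 and 0.08 m and y of worn2 in the frame of scrap_tray between -0.08 and 0.08 m and x of worn3 in the frame of scrap_tray between -0.08 and 0.08 m and y of worn3 in the frame of scrap_tray between -0.08 and 0.08 m and x of worn4 in the frame of scrap_tray between -0.08 and 0.08 m and y of worn4 in the frame of scrap_tray between -0.08 and 0.08 m and ((horizontal distance between bushing1 and carriage_hole0 below 0.005 m and z of bushing1 in the frame of carriage_hole0 below -0.022 m and angle between bushing1's own z axis and vertical below 0.08 rad) or (horizontal distance between bushing1 and carriage_hole1 below 0.005 m and z of bushing1 in the frame of carriage_hole1 below -0.022 m and angle between bushing1's own z axis and vertical below 0.08 rad) or (horizontal distance between bushing1 and carriage_hole2 below 0.005 m and z of bushing1 in the frame of carriage_hole2 below -0.022 m and angle between bushing1's own z axis and vertical below 0.08 rad) or (horizontal distance between bushing1 and carriage_hole3 below 0.005 m and z of bushing1 in the frame of carriage_hole3 below -0.022 m and angle between bushing1's own z axis and vertical below 0.08 rad)) and ((horizontal distance between bushing2 and carriage_hole0 below 0.005 m and z of bushing2 in the frame of carriage_hole0 below -0.022 m and angle between bushing2's own z axis and vertical below 0.08 rad) or (horizontal distance between bushing2 and carriage_hole1 below 0.005 m and z of bushing2 in the frame of carriage_hole1 below -0.022 m and angle between bushing2's own z axis and vertical below 0.08 rad) or (horizontal distance between bushing2 and carriage_hole2 below 0.005 m and z of bushing2 in the frame of carriage_hole2 below -0.022 m and angle between bushing2's own z axis and vertical below 0.08 rad) or (horizontal distance between bushing2 and carriage_hole3 below 0.005 m and z of bushing2 in the frame of carriage_hole3 below -0.022 m and angle between bushing2's own z axis and vertical below 0.08 rad)) and ((horizontal distance between bushing3 and carriage_hole0 below 0.005 m and z of bushing3 in the frame of carriage_hole0 below -0.022 m and angle between bushing3's own z axis and vertical below 0.08 rad) or (horizontal distance between bushing3 and carriage_hole1 below 0.005 m and z of bushing3 in the frame of carriage_hole1 below -0.022 m and angle between bushing3's own z axis and vertical below 0.08 rad) or (horizontal distance between bushing3 and carriage_hole2 below 0.005 m and z of bushing3 in the frame of carriage_hole2 below -0.022 m and angle between bushing3's own z axis and vertical below 0.08 rad) or (horizontal distance between bushing3 and carriage_hole3 below 0.005 m and z of bushing3 in the frame of carriage_hole3 below -0.022 m and angle between bushing3's own z axis and vertical below 0.08 rad)) and ((horizontal distance between bushing4 and carriage_hole0 below 0.005 m and z of bushing4 in the frame of carriage_hole0 below -0.022 m and angle between bushing4's own z axis and vertical below 0.08 rad) or (horizontal distance between bushing4 and carriage_hole1 below 0.005 m and z of bushing4 in the frame of carriage_hole1 below -0.022 m and angle between bushing4's own z axis and vertical below 0.08 rad) or (horizontal distance between bushing4 and carriage_hole2 below 0.005 m and z of bushing4 in the frame of carriage_hole2 below -0.022 m and angle between bushing4's own z axis and vertical below 0.08 rad) or (horizontal distance between bushing4 and carriage_hole3 below 0.005 m and z of bushing4 in the frame of carriage_hole3 below -0.022 m and angle between bushing4's own z axis and vertical below 0.08 rad)) and value of joint clamp below 0.4 rad), for 0.2 s.
2. the clamp lever swung over to locked (value of joint clamp above 0.85 rad), for 0.2 s.
At the end, for the whole second after the job is handed in: Every new bushing present stands upright (within 0.08 rad) in a bore, within 5 mm of its axis, its underside at least 22 mm below the mouth (24 is fully home); every worn bushing present lies in the scrap tray; the clamp lever is past 0.85 rad; all at rest (x of worn1 in the frame of scrap_tray between -0.08 and 0.08 m and y of worn1 in the frame of scrap_tray between -0.08 and 0.08 m and height (world z) of each of worn1, worn2, worn3, worn4 below 0.045 m and x of worn2 in the frame of scrap_tray between -0.08 and 0.08 m and y of worn2 in the frame of scrap_tray between -0.08 and 0.08 m and x of worn3 in the frame of scrap_tray between -0.08 and 0.08 m and y of worn3 in the frame of scrap_tray between -0.08 and 0.08 m and x of worn4 in the frame of scrap_tray between -0.08 and 0.08 m and y of worn4 in the frame of scrap_tray between -0.08 and 0.08 m and ((horizontal distance between bushing1 and carriage_hole0 below 0.005 m and z of bushing1 in the frame of carriage_hole0 below -0.022 m and angle between bushing1's own z axis and vertical below 0.08 rad) or (horizontal distance between bushing1 and carriage_hole1 below 0.005 m and z of bushing1 in the frame of carriage_hole1 below -0.022 m and angle between bushing1's own z axis and vertical below 0.08 rad) or (horizontal distance between bushing1 and carriage_hole2 below 0.005 m and z of bushing1 in the frame of carriage_hole2 below -0.022 m and angle between bushing1's own z axis and vertical below 0.08 rad) or (horizontal distance between bushing1 and carriage_hole3 below 0.005 m and z of bushing1 in the frame of carriage_hole3 below -0.022 m and angle between bushing1's own z axis and vertical below 0.08 rad)) and ((horizontal distance between bushing2 and carriage_hole0 below 0.005 m and z of bushing2 in the frame of carriage_hole0 below -0.022 m and angle between bushing2's own z axis and vertical below 0.08 rad) or (horizontal distance between bushing2 and carriage_hole1 below 0.005 m and z of bushing2 in the frame of carriage_hole1 below -0.022 m and angle between bushing2's own z axis and vertical below 0.08 rad) or (horizontal distance between bushing2 and carriage_hole2 below 0.005 m and z of bushing2 in the frame of carriage_hole2 below -0.022 m and angle between bushing2's own z axis and vertical below 0.08 rad) or (horizontal distance between bushing2 and carriage_hole3 below 0.005 m and z of bushing2 in the frame of carriage_hole3 below -0.022 m and angle between bushing2's own z axis and vertical below 0.08 rad)) and ((horizontal distance between bushing3 and carriage_hole0 below 0.005 m and z of bushing3 in the frame of carriage_hole0 below -0.022 m and angle between bushing3's own z axis and vertical below 0.08 rad) or (horizontal distance between bushing3 and carriage_hole1 below 0.005 m and z of bushing3 in the frame of carriage_hole1 below -0.022 m and angle between bushing3's own z axis and vertical below 0.08 rad) or (horizontal distance between bushing3 and carriage_hole2 below 0.005 m and z of bushing3 in the frame of carriage_hole2 below -0.022 m and angle between bushing3's own z axis and vertical below 0.08 rad) or (horizontal distance between bushing3 and carriage_hole3 below 0.005 m and z of bushing3 in the frame of carriage_hole3 below -0.022 m and angle between bushing3's own z axis and vertical below 0.08 rad)) and ((horizontal distance between bushing4 and carriage_hole0 below 0.005 m and z of bushing4 in the frame of carriage_hole0 below -0.022 m and angle between bushing4's own z axis and vertical below 0.08 rad) or (horizontal distance between bushing4 and carriage_hole1 below 0.005 m and z of bushing4 in the frame of carriage_hole1 below -0.022 m and angle between bushing4's own z axis and vertical below 0.08 rad) or (horizontal distance between bushing4 and carriage_hole2 below 0.005 m and z of bushing4 in the frame of carriage_hole2 below -0.022 m and angle between bushing4's own z axis and vertical below 0.08 rad) or (horizontal distance between bushing4 and carriage_hole3 below 0.005 m and z of bushing4 in the frame of carriage_hole3 below -0.022 m and angle between bushing4's own z axis and vertical below 0.08 rad)) and value of joint clamp above 0.85 rad and linear speed of each of bushing1, bushing2, bushing3, bushing4, worn1, worn2, worn3, worn4 below 0.02 m/s); the robot touches nothing.
It fails at once if a new bushing pressed onto the carriage with more than 70 N (contact force between any of bushing1, bushing2, bushing3, bushing4 and carriage above 70 N).
It fails at once if a wrong-size bushing moved more than 6 cm from its place (distance of any of wide, slim from where it was at the start of the episode above 0.06 m).
It fails at once if the jar or a tool moved more than 6 cm from its place (distance of any of wax_jar, caliper, gouge, block_plane from where it was at the start of the episode above 0.06 m).
Of bushing1, bushing2, bushing3, bushing4 only 3 to 4 are there at a start; the rules pass over those that are not, and their reading is None.
Of worn1, worn2, worn3, worn4 only 2 to 3 are there at a start; the rules pass over those that are not, and their reading is None.
At some moment in a run one of bushing1, bushing2, bushing3, bushing4 may be knocked a few centimetres aside while the robot is not near it.
It also fails if it takes over 210 s, if anything falls off the work surface, if the arm or the gripper's body presses on something with over 40 N, if the wrist force passes 120 N, or if a joint passes its speed limit or range.

## Robot

A 6-joint arm with a two-finger parallel gripper is mounted at the origin on the work surface. World frame = base frame: x ahead of the robot, y to its left, z up, the work surface at z = 0. Lengths are in mm, angles in degrees, forces in N, time in s.
With the tool pointing down it reaches from about 300 to 850 mm from the base axis. Payload 4.2 kg.
Tool frame: the origin (TCP) lies midway between the tips of the shut fingers; the grasp point (between the pads) lies 19 mm behind it (env.grip_point_offset is the distance from the TCP to the grasp point, in mm); z points along the fingers, x is the direction in which the jaws open and shut, and the axes are right-handed (so a half turn about z gives the same grasp; the last joint's range is limited). The gripper opens to 91 mm and grips with 3 to 60 N. Pads are 32 mm wide; open, the fingers measure 118 mm over their backs; the gripper's body (76 mm by 178 mm) begins 60 mm behind the grasp point.
Start: joints at [-72.823, 18.312, 89.639, -0, 72.044, -1.146], TCP at [180.77, -545.862, 213.976] pointing down, gripper open.
Joint ranges: [-177.97, 177.97], [-48.28, 115.42], [12.27, 149.76], [-77.06, 257.06], [2.81, 150.46], [-146.56, 146.56]. Speed limits (degrees/s): [147.25, 147.25, 180, 180, 180, 180].

## Interface

Orientations are given as [roll, pitch, yaw] about the fixed x, y, z axes, in that order (R = Rz(yaw) Ry(pitch) Rx(roll)).
In Python, from workcell import env gives the robot as it stands.
- The arm moves only by the shell command python3 -m pendant 'ROWS' [FORCE]. ROWS is JSON, a list of rows, each an object with "xyz": the shift along the tool's x, y, z in m, a list of three; "roll": the turn about the tool's z in degrees; "jaw": the closure, from 0 (fully open) to 1 (shut). A call has exactly 8 rows; each row is the pose to reach, as a shift and turn from the pose commanded when the call began, along the tool's axes at that moment; what a row does not reach only later rows make up. A row lasts 1/8 s, in which the tool goes at most 62.5 mm and 10.7 degrees, less where a joint would pass 70% of its speed; a pose out of reach is approached as far as the arm can. A call with a gripper value outside its range is refused whole. The fingers move at their own pace and stop on an object; FORCE is the grip in N (left out, the last holds). Time passes only in rows, so rows that repeat a pose let the fingers close, or fill a call up. It gives the time, the measured TCP pose, the force and the opening at its end, in the units of the state.
- env.state(): the state, without advancing time (a new reading comes with each control period).
- env.grab_frame(name): name is "scene" or "top"; returns (picture, depth): 420x560x3 uint8, blue, green, red; 420x560 float32, mm along the optical axis (not along the pixel's ray), 0 where there is no reading.
- env.camera_params(name): a dict with "camera_matrix" (3x3 intrinsics, pixels), "cam_to_world" (4x4, takes a point from camera to world coordinates). Camera axes: x right, y up, looking along -z (the intrinsics and any distortion apply to the point x, -y, -z); pixel columns grow to the right and rows downward; lengths in mm; the calibration is good to about 2 mm. A picture is of the moment at which its call begins. camera_params takes no time and is no camera call.
- env.job_done(): hands the job in, once; it reports no verdict.
The state is a dict: "time_s": time; "qpos": joint angles; "qvel": joint speeds; "effort": joint torques, N m; "ee_pos": TCP position; "ee_rot": TCP orientation; "force": force on the tool from outside, world axes, zero at the start; "torque": the same for the moment, N m; "gripper_width": finger opening in mm.
Only numpy, scipy, OpenCV 4.12 (cv2) and the standard library are available. Lean on these libraries where they do the work, as an engineer would, in place of code of your own. Each camera call takes 0.05 s, during which the arm holds its last target. There are 200 camera calls.

## Working session

There is one attempt and no reset: what is moved stays moved. The work goes in short steps, Python scripts to look and compute and a shell command to move; the robot and the scene stay as the last step left them, time stands still between calls to the robot, and variables do not carry over. Pictures are saved under pics/ and viewed, about 12 in all and at most 16, crops included, and the job is handed in when it is done.

```bash
ls; mkdir -p pics; python3 - <<'E'
from workcell import env
import cv2,numpy as np
for n in("scene","top"):
    im,d=env.grab_frame(n); cv2.imwrite(f"pics/{n}0.png",im); np.save(f"pics/{n}0.npy",d)
    p=env.camera_params(n); print(n,np.array(p["camera_matrix"]).round(1).tolist(),np.array(p["cam_to_world"]).round(3).tolist(),[k for k in p])
print(env.state(),env.grip_point_offset)
E
```

```text
pics
scene [[512.3, 0.0, 275.8], [0.0, 512.3, 212.4], [0.0, 0.0, 1.0]] [[-0.819, -0.436, 0.374, 1014.376], [0.574, -0.626, 0.528, 624.784], [0.004, 0.647, 0.763, 1024.485], [0.0, 0.0, 0.0, 1.0]] ['camera_matrix', 'cam_to_world']
top [[410.0, 0.0, 286.4], [0.0, 410.0, 209.9], [0.0, 0.0, 1.0]] [[0.007, 0.983, -0.181, 332.668], [-1.0, 0.012, 0.024, 17.773], [0.026, 0.181, 0.983, 1314.648], [0.0, 0.0, 0.0, 1.0]] ['camera_matrix', 'cam_to_world']
{'time_s': 0.1, 'qpos': array([-7.28217007e+01,  1.83466095e+01,  8.96981277e+01, -8.16077121e-04,
        7.20438957e+01, -1.14726085e+00]), 'qvel': array([ 0.08480328, -0.17366376, -0.24697877,  0.03124143, -0.10401461,
       -0.05108104]), 'effort': array([-1.17261952e-04, -4.13331771e+01, -2.32509327e+01,  7.28605594e-02,
        4.21808346e-02, -7.11369285e-05]), 'ee_pos': array([ 180.64203219, -545.42154805,  213.22680364]), 'ee_rot': array([-1.79999001e+02,  8.86307115e-02, -7.16741869e+01]), 'force': array([ 0.13375259, -0.32530417,  0.16341541]), 'torque': array([ 0.01815202, -0.01811313, -0.05418572]), 'gripper_width': 91.1122809611188} 18.8
```

View pics/scene0.png

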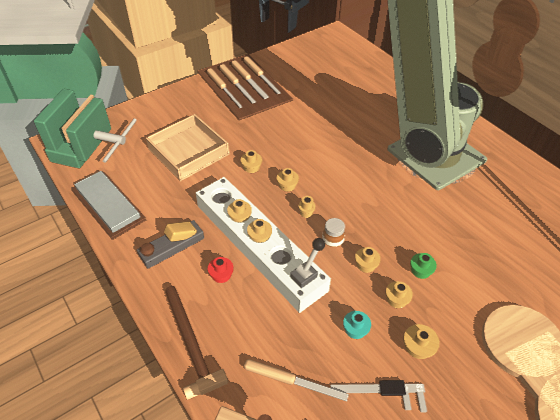

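View pics/top0.png

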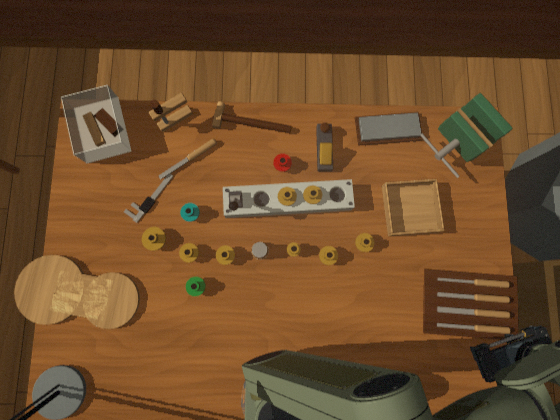

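The scene has seven brass candidates on the bench, at top-view pixels (152,239), (188,253), (225,255), (293,249), (329,256) and (366,242), plus the jar at (260,250). Worn bushings stand in the two middle bores at (288,196) and (313,195). Green, turquoise and red are decoys. Next I'll measure sizes and positions.

```bash
cat > h.py <<'E'
from workcell import env
import cv2,numpy as np
P={n:env.camera_params(n) for n in("scene","top")}
def cast(n,uv,z):
    K=np.array(P[n]["camera_matrix"]);T=np.array(P[n]["cam_to_world"])
    uv=np.atleast_2d(np.asarray(uv,float)); r=np.c_[(uv[:,0]-K[0,2])/K[0,0],-(uv[:,1]-K[1,2])/K[1,1],-np.ones(len(uv))]@T[:3,:3].T
    return T[:3,3]+r*((z-T[2,3])/r[:,2])[:,None]
def cloud(n,d):
    K=np.array(P[n]["camera_matrix"]);T=np.array(P[n]["cam_to_world"])
    v,u=np.mgrid[:d.shape[0],:d.shape[1]]
    c=np.dstack([(u-K[0,2])/K[0,0]*d,-(v-K[1,2])/K[1,1]*d,-d])
    return c@T[:3,:3].T+T[:3,3]
def pix(n,w):
    K=np.array(P[n]["camera_matrix"]);T=np.array(P[n]["cam_to_world"])
    c=(np.asarray(w,float)-T[:3,3])@T[:3,:3]
    return K[0,0]*c[0]/-c[2]+K[0,2],-K[1,1]*c[1]/-c[2]+K[1,2]
def brass(im):
    h=cv2.cvtColor(im,cv2.COLOR_BGR2HSV); return h
E
python3 - <<'E'
from h import *
for n in("scene","top"):
    im=cv2.imread(f"pics/{n}0.png");d=np.load(f"pics/{n}0.npy");c=cloud(n,d);hsv=cv2.cvtColor(im,cv2.COLOR_BGR2HSV)
    x,y,z=c[...,0],c[...,1],c[...,2]
    roi=(x>200)&(x<750)&(y>-400)&(y<450)
    print(n,"bench z",np.median(z[roi]))
    # objects by height
    m=((z>12)&(z<110)&roi&(d>0)).astype(np.uint8)
    k,lab,st,ce=cv2.connectedComponentsWithStats(m,connectivity=4)
    for i in range(1,k):
        if st[i,4]<40: continue
        s=lab==i
        t=s&(z>47); 
        w=(y[s].max()-y[s].min()).round(0)
        print(ce[i].round(0),st[i,4],"mid",x[s].mean().round(0),y[s].mean().round(0),"wid_y",w,"dx",(x[s].max()-x[s].min()).round(0),"top",(x[t].mean().round(1),y[t].mean().round(1),np.percentile(z[s],97).round(1),t.sum()) if t.any() else None,"hsv",np.median(hsv[s],0))
    # carriage top
    m=((abs(z-55)<5)&(hsv[...,1]<60)&(hsv[...,2]>120)&roi).astype(np.uint8)
    k,lab,st,ce=cv2.connectedComponentsWithStats(m); i=1+st[1:,4].argmax()
    uv=np.argwhere(lab==i)[:,::-1]; w=cast(n,uv,55)[:,:2].astype(np.float32)
    print("carriage",cv2.minAreaRect(w),st[i])
E
```

```text
scene bench z -1.3091336340077078
[199. 158.] 691 mid 588.0 -347.0 wid_y 73.0 dx 178.0 top (np.float64(554.4), np.float64(-338.4), np.float64(45.6), np.int64(5)) hsv [ 18. 110. 244.]
[251. 160.] 315 mid 475.0 -256.0 wid_y 62.0 dx 60.0 top (np.float64(471.9), np.float64(-261.5), np.float64(53.7), np.int64(65)) hsv [ 18. 143. 230.]
[287. 178.] 337 mid 434.0 -142.0 wid_y 61.0 dx 62.0 top (np.float64(429.6), np.float64(-147.4), np.float64(52.7), np.int64(76)) hsv [ 18. 143. 230.]
[263. 243.] 6293 mid 616.0 7.0 wid_y 416.0 dx 121.0 top (np.float64(611.9), np.float64(4.7), np.float64(91.1), np.int64(4769)) hsv [ 24.  37. 233.]
[306. 205.] 247 mid 452.0 -33.0 wid_y 46.0 dx 44.0 top (np.float64(447.9), np.float64(-37.5), np.float64(52.9), np.int64(87)) hsv [ 18. 142. 228.]
[334. 231.] 475 mid 450.0 74.0 wid_y 54.0 dx 54.0 top (np.float64(444.2), np.float64(68.8), np.float64(55.4), np.int64(257)) hsv [ 18.  45. 205.]
[192. 230.] 306 mid 730.0 -131.0 wid_y 53.0 dx 43.0 top (np.float64(744.1), np.float64(-138.5), np.float64(52.1), np.int64(53)) hsv [ 17. 128. 154.]
[367. 258.] 455 mid 433.0 179
[... 2707 characters left out ...]
, np.int64(81)) hsv [ 20. 182. 157.]
[225. 254.] 294 mid 426.0 175.0 wid_y 57.0 dx 56.0 top (np.float64(426.5), np.float64(175.9), np.float64(57.5), np.int64(76)) hsv [ 20. 181. 158.]
[328. 255.] 285 mid 427.0 -145.0 wid_y 57.0 dx 56.0 top (np.float64(427.7), np.float64(-145.7), np.float64(56.6), np.int64(74)) hsv [ 20. 180. 158.]
[195. 286.] 310 mid 330.0 262.0 wid_y 59.0 dx 57.0 top (np.float64(330.0), np.float64(263.8), np.float64(56.9), np.int64(83)) hsv [ 59. 149. 120.]
[136. 300.] 94 mid 286.0 445.0 wid_y 12.0 dx 75.0 top None hsv [ 16.  139.  160.5]
carriage ((606.0676879882812, -18.591232299804688), (90.00442504882812, 408.8153076171875), 4.349739074707031) [ 223  180  131   35 1711]
```

```bash
python3 - <<'E'
import cv2,numpy as np
a=cv2.imread("pics/top0.png")[150:300,130:450]; b=cv2.imread("pics/scene0.png")[140:360,180:450]
a=cv2.resize(a,(800,375),interpolation=cv2.INTER_CUBIC); cv2.imwrite("pics/topcrop.png",a)
E
```

```text
(no output)
```

View pics/topcrop.png

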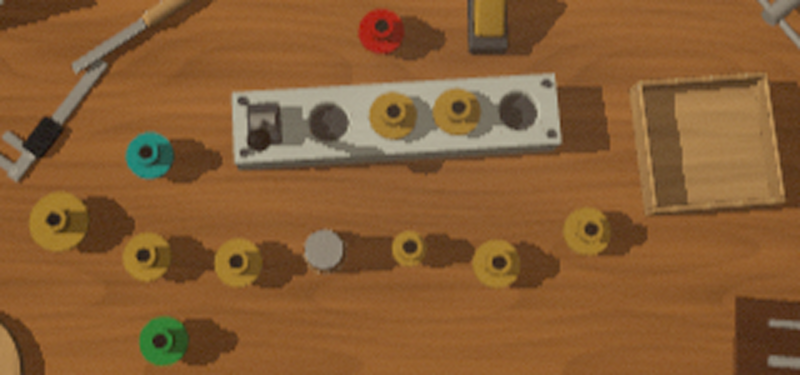

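Sizes sort the candidates. (475,399) is 74 wide, so it is "wide", and (446,-37) is about 44, so it is "slim". The four at about 60 are the new ones: (433,288), (427,175), (428,-146) and (470,-261). The worn pair is in bores 2 and 3. The crop confirms brass colour and sizes, with bores 1 and 4 empty, so I'll move to the first worn one (bore 2).

```bash
cat > go.py <<'E'
# go.py x y z yaw : tool-axis shift (mm) and roll (deg) from the present pose
import sys,numpy as np
from workcell import env
from scipy.spatial.transform import Rotation as Ro
s=env.state(); R=Ro.from_euler("xyz",s["ee_rot"],degrees=True).as_matrix()
print("t %.1f"%s["time_s"],"tcp",s["ee_pos"].round(1),"rot",s["ee_rot"].round(1),"F",s["force"].round(1),"w %.1f"%s["gripper_width"])
if len(sys.argv)>4:
    x,y,z,yaw=map(float,sys.argv[1:5]); d=R.T@(np.array([x,y,z])-s["ee_pos"])
    print("shift",d.round(1),"roll %.1f"%(((s["ee_rot"][2]-yaw)+180)%360-180))
E
python3 -m pendant '[{"xyz":[-0.03,-0.05,0],"roll":-10,"jaw":0.45},{"xyz":[-0.06,-0.10,0],"roll":-20,"jaw":0.45},{"xyz":[-0.09,-0.16,0],"roll":-30,"jaw":0.45},{"xyz":[-0.12,-0.22,0],"roll":-40,"jaw":0.45},{"xyz":[-0.15,-0.28,0],"roll":-50,"jaw":0.45},{"xyz":[-0.18,-0.34,0],"roll":-60,"jaw":0.45},{"xyz":[-0.21,-0.40,0],"roll":-70,"jaw":0.45},{"xyz":[-0.22,-0.42,0],"roll":-76,"jaw":0.45}]' 20; python3 go.py 613.9 -93 120 4.3
```

```text
time_s: 1.1
ee_pos: [511.6, -202.8, 213.5]
ee_rot: [-180.0, 0.0, 4.6]
force: [-0.6, -0.2, 0.2]
gripper_width: 50.2
t 1.1 tcp [ 511.6 -202.8  213.5] rot [-180.     0.     4.6] F [-0.6 -0.2  0.2] w 50.2
shift [ 110.8 -101.1   93.5] roll 0.3
```

```bash
python3 -m pendant '[{"xyz":[0.03,-0.03,0],"jaw":0.45},{"xyz":[0.07,-0.065,0],"jaw":0.45},{"xyz":[0.11,-0.101,0],"jaw":0.45},{"xyz":[0.111,-0.101,0.03],"jaw":0.45},{"xyz":[0.111,-0.101,0.06],"jaw":0.45},{"xyz":[0.111,-0.101,0.09],"jaw":0.45},{"xyz":[0.111,-0.101,0.093],"jaw":0.45},{"xyz":[0.111,-0.101,0.093],"jaw":0.45}]'; python3 - <<'E'
from h import *
for n in("scene","top"):
    im,d=env.grab_frame(n); cv2.imwrite(f"pics/{n}1.png",im)
    u,v=pix(n,[613.9,-93,80]); u,v=int(u),int(v)
    c=im[max(v-60,0):v+60,u-80:u+80]; cv2.imwrite(f"pics/{n}1c.png",cv2.resize(c,None,fx=3,fy=3,interpolation=cv2.INTER_CUBIC))
a=cv2.imread("pics/scene1c.png");b=cv2.imread("pics/top1c.png");h=min(len(a),len(b))
o=np.hstack([a[:h],b[:h]]);cv2.imwrite("pics/c1.png",cv2.resize(o,(800,int(800*h/o.shape[1]))))
E
python3 go.py 613.9 -93 78 4.3
```

```text
t 1.2 tcp [ 512.8 -201.8  213.3] rot [-179.9   -0.     4.7] F [-1.  -0.2 -0.6] w 50.2
shift [ 109.5 -100.1  135.5] roll 0.4invalid input at $[0]: expected keys xyz, roll, jaw
```

View pics/c1.png

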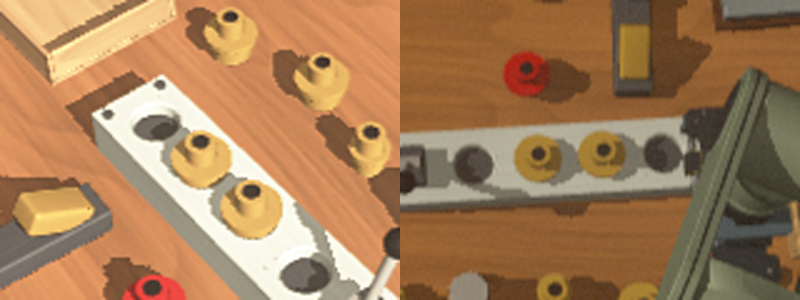

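The move was refused because every row needs roll. The crops show the worn bushings upright in bores 2 and 3, and the arm still off to the side.

```bash
python3 -m pendant '[{"xyz":[0.03,-0.03,0],"roll":0,"jaw":0.45},{"xyz":[0.07,-0.065,0],"roll":0,"jaw":0.45},{"xyz":[0.11,-0.1,0],"roll":0,"jaw":0.45},{"xyz":[0.11,-0.1,0.03],"roll":0,"jaw":0.45},{"xyz":[0.11,-0.1,0.06],"roll":0,"jaw":0.45},{"xyz":[0.11,-0.1,0.09],"roll":0,"jaw":0.45},{"xyz":[0.11,-0.1,0.093],"roll":0,"jaw":0.45},{"xyz":[0.11,-0.1,0.093],"roll":0,"jaw":0.45}]'; python3 - <<'E'
from h import *
im,d=env.grab_frame("scene"); cv2.imwrite("pics/scene2.png",im)
u,v=map(int,pix("scene",[613.9,-93,80]))
c=im[max(v-75,0):v+75,u-100:u+100]; cv2.imwrite("pics/c2.png",cv2.resize(c,None,fx=4,fy=4,interpolation=cv2.INTER_CUBIC))
E
python3 go.py 613.9 -93 78 4.3
```

```text
time_s: 2.2
ee_pos: [612.7, -97.6, 121.6]
ee_rot: [180.0, -0.0, 4.3]
force: [1.1, 0.3, 1.7]
gripper_width: 50.4
t 2.2 tcp [613.1 -97.5 122.2] rot [ 1.8e+02 -1.0e-01  4.3e+00] F [-0.  -0.3 -0.1] w 50.0
shift [ 1.  -4.5 44.2] roll -0.0
```

View pics/c2.png

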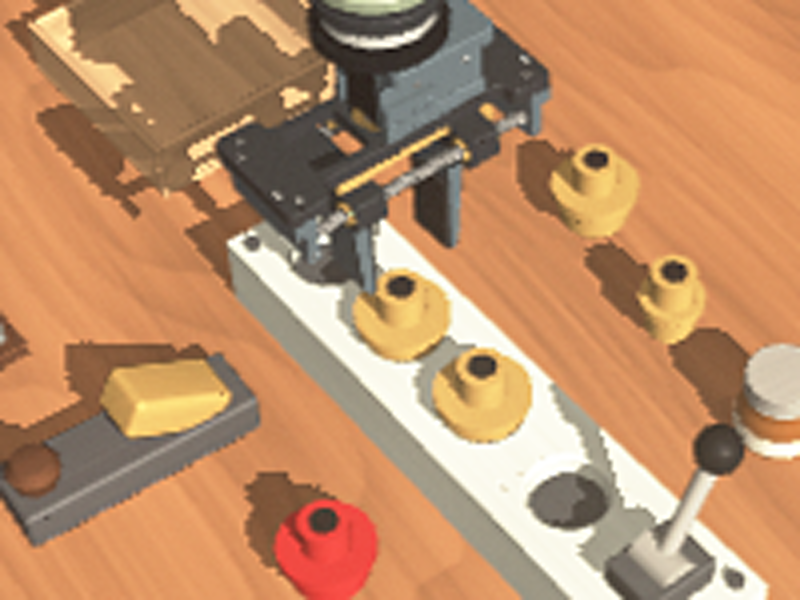

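```bash
python3 -m pendant '[{"xyz":[0.001,-0.0045,0.015],"roll":0,"jaw":0.45},{"xyz":[0.001,-0.0045,0.03],"roll":0,"jaw":0.45},{"xyz":[0.001,-0.0045,0.043],"roll":0,"jaw":0.45},{"xyz":[0.001,-0.0045,0.043],"roll":0,"jaw":0.45},{"xyz":[0.001,-0.0045,0.043],"roll":0,"jaw":0.9},{"xyz":[0.001,-0.0045,0.043],"roll":0,"jaw":0.9},{"xyz":[0.001,-0.0045,0.043],"roll":0,"jaw":0.9},{"xyz":[0.001,-0.0045,0.043],"roll":0,"jaw":0.9}]' 10; python3 go.py 613.9 -93 78 4.3
```

```text
time_s: 3.25
ee_pos: [612.9, -92.6, 78.5]
ee_rot: [180.0, 0.0, 4.3]
force: [-0.9, -0.3, 3.2]
gripper_width: 29.4
t 3.2 tcp [612.9 -92.6  78.5] rot [180.    0.    4.3] F [-0.9 -0.3  3.2] w 29.4
shift [0.9 0.5 0.5] roll 0.0
```

```bash
python3 -m pendant '[{"xyz":[0,0,0],"roll":0,"jaw":0.45},{"xyz":[0,0,0],"roll":0,"jaw":0.45},{"xyz":[0,0,0],"roll":10.6,"jaw":0.45},{"xyz":[0,0,0],"roll":21.2,"jaw":0.45},{"xyz":[0,0,0],"roll":31.8,"jaw":0.45},{"xyz":[0,0,0],"roll":42.4,"jaw":0.45},{"xyz":[0,0,0],"roll":53,"jaw":0.45},{"xyz":[0,0,0],"roll":60,"jaw":0.45}]' ; python3 -m pendant '[{"xyz":[0,0,0],"roll":10,"jaw":0.45},{"xyz":[0,0,0],"roll":20,"jaw":0.45},{"xyz":[0,0,0],"roll":30,"jaw":0.45},{"xyz":[0,0,0],"roll":30,"jaw":0.9},{"xyz":[0,0,0],"roll":30,"jaw":0.9},{"xyz":[0,0,0],"roll":30,"jaw":0.9},{"xyz":[0,0,0],"roll":30,"jaw":0.9},{"xyz":[0,0,0],"roll":30,"jaw":0.9}]'; python3 go.py 613.9 -93 78 4.3
```

```text
time_s: 4.25
ee_pos: [613.4, -92.4, 77.8]
ee_rot: [-180.0, -0.0, -55.9]
force: [-0.4, 0.6, 0.1]
gripper_width: 50.0
time_s: 5.25
ee_pos: [613.6, -93.2, 78.4]
ee_rot: [-179.9, -0.1, -85.6]
force: [0.3, -5.1, 3.4]
gripper_width: 29.4
t 5.2 tcp [613.6 -93.2  78.4] rot [-1.799e+02 -1.000e-01 -8.560e+01] F [ 0.3 -5.1  3.4] w 29.4
shift [-0.2 -0.3  0.4] roll -89.9
```

```bash
python3 -m pendant '[{"xyz":[0,0,0],"roll":0,"jaw":0.9},{"xyz":[0,0,0],"roll":0,"jaw":0.9},{"xyz":[0,0,-0.02],"roll":0,"jaw":0.9},{"xyz":[0,0,-0.04],"roll":0,"jaw":0.9},{"xyz":[0,0,-0.06],"roll":0,"jaw":0.9},{"xyz":[0,0,-0.08],"roll":0,"jaw":0.9},{"xyz":[0,0,-0.08],"roll":0,"jaw":0.9},{"xyz":[0,0,-0.08],"roll":0,"jaw":0.9}]' 30; python3 - <<'E'
from h import *
for n in("scene","top"):
    im=cv2.imread(f"pics/{n}0.png");d=np.load(f"pics/{n}0.npy");c=cloud(n,d);x,y,z=np.moveaxis(c,2,0)
    s=(z>35)&(z<52)&(x>450)&(x<720)&(y<-290)&(y>-520); w=c[s][:,:2].astype(np.float32)
    s2=s.astype(np.uint8);k,lab,st,ce=cv2.connectedComponentsWithStats(s2,connectivity=8);i=1+st[1:,4].argmax()
    print(n,cv2.minAreaRect(cast(n,np.argwhere(lab==i)[:,::-1],45)[:,:2].astype(np.float32)),st[i])
E
python3 go.py 600 -370 140 -85.6
```

```text
time_s: 6.25
ee_pos: [612.0, -91.6, 156.1]
ee_rot: [179.8, 0.1, -85.7]
force: [-0.3, -0.4, -3.8]
gripper_width: 29.3
scene ((588.7931518554688, -414.78997802734375), (172.35903930664062, 178.9672088623047), 4.938451766967773) [146 114  82  58 602]
top ((584.1270751953125, -418.39703369140625), (170.6476593017578, 173.2606964111328), 4.951554775238037) [384 179  61  56 500]
t 6.2 tcp [612.  -91.6 156.1] rot [ 1.798e+02  1.000e-01 -8.570e+01] F [-0.3 -0.4 -3.8] w 29.3
shift [276.7  32.9  15.8] roll -0.1
```

```bash
python3 -m pendant '[{"xyz":[0.03,0.002,0],"roll":0,"jaw":0.9},{"xyz":[0.08,0.004,0],"roll":0,"jaw":0.9},{"xyz":[0.13,0.006,0],"roll":0,"jaw":0.9},{"xyz":[0.18,0.008,0],"roll":0,"jaw":0.9},{"xyz":[0.23,0.010,0],"roll":0,"jaw":0.9},{"xyz":[0.28,0.012,0],"roll":0,"jaw":0.9},{"xyz":[0.321,0.012,0.02],"roll":0,"jaw":0.9},{"xyz":[0.321,0.012,0.05],"roll":0,"jaw":0.9}]'; python3 go.py 624 -413 45 -85.6
```

```text
time_s: 7.25
ee_pos: [624.8, -416.9, 105.7]
ee_rot: [-180.0, -0.0, -85.9]
force: [0.3, 1.0, -3.9]
gripper_width: 29.1
t 7.2 tcp [ 624.8 -416.9  105.7] rot [-180.    -0.   -85.9] F [ 0.3  1.  -3.9] w 29.1
shift [-4.   0.5 60.7] roll -0.3
```

```bash
python3 -m pendant '[{"xyz":[-0.004,0,0.02],"roll":0,"jaw":0.9},{"xyz":[-0.004,0,0.04],"roll":0,"jaw":0.9},{"xyz":[-0.004,0,0.055],"roll":0,"jaw":0.9},{"xyz":[-0.004,0,0.06],"roll":0,"jaw":0.9},{"xyz":[-0.004,0,0.06],"roll":0,"jaw":0.9},{"xyz":[-0.004,0,0.06],"roll":0,"jaw":0.45},{"xyz":[-0.004,0,0.06],"roll":0,"jaw":0.45},{"xyz":[-0.004,0,0.06],"roll":0,"jaw":0.45}]'; python3 -m pendant '[{"xyz":[0,0,-0.03],"roll":0,"jaw":0.45},{"xyz":[0,0,-0.07],"roll":0,"jaw":0.45},{"xyz":[0,0,-0.11],"roll":0,"jaw":0.45},{"xyz":[-0.05,0,-0.11],"roll":0,"jaw":0.45},{"xyz":[-0.11,0,-0.11],"roll":0,"jaw":0.45},{"xyz":[-0.17,0,-0.11],"roll":0,"jaw":0.45},{"xyz":[-0.23,0,-0.11],"roll":0,"jaw":0.45},{"xyz":[-0.29,0,-0.11],"roll":0,"jaw":0.45}]'; python3 go.py 607 -14 78 -85.6
```

```text
time_s: 8.25
ee_pos: [625.6, -409.8, 49.3]
ee_rot: [-179.9, -0.1, -85.7]
force: [-0.4, 1.2, -0.5]
gripper_width: 50.2
time_s: 9.25
ee_pos: [603.1, -118.4, 158.7]
ee_rot: [-179.9, -0.0, -85.7]
force: [1.7, 0.2, -0.4]
gripper_width: 49.8
t 9.2 tcp [ 603.1 -118.4  158.7] rot [-179.9   -0.   -85.7] F [ 1.7  0.2 -0.4] w 49.8
shift [-103.9  -11.6   80.7] roll -0.1
```

```bash
python3 -m pendant '[{"xyz":[-0.05,-0.005,0],"roll":0,"jaw":0.45},{"xyz":[-0.104,-0.0116,0],"roll":0,"jaw":0.45},{"xyz":[-0.104,-0.0116,0.03],"roll":0,"jaw":0.45},{"xyz":[-0.104,-0.0116,0.06],"roll":0,"jaw":0.45},{"xyz":[-0.104,-0.0116,0.081],"roll":0,"jaw":0.45},{"xyz":[-0.104,-0.0116,0.081],"roll":0,"jaw":0.45},{"xyz":[-0.104,-0.0116,0.081],"roll":0,"jaw":0.45},{"xyz":[-0.104,-0.0116,0.081],"roll":0,"jaw":0.45}]' 10;  python3 -m pendant '[{"xyz":[0,0,0],"roll":0,"jaw":0.9},{"xyz":[0,0,0],"roll":0,"jaw":0.9},{"xyz":[0,0,0],"roll":0,"jaw":0.9},{"xyz":[0,0,0],"roll":0,"jaw":0.9},{"xyz":[0,0,0],"roll":0,"jaw":0.9},{"xyz":[0,0,0],"roll":0,"jaw":0.9},{"xyz":[0,0,0],"roll":0,"jaw":0.9},{"xyz":[0,0,0],"roll":0,"jaw":0.9}]'; python3 go.py 607 -14 78 4.3
```

```text
time_s: 10.25
ee_pos: [607.8, -15.8, 78.4]
ee_rot: [-179.8, -0.0, -85.7]
force: [0.3, 0.5, 0.4]
gripper_width: 50.4
time_s: 11.25
ee_pos: [607.1, -15.6, 77.2]
ee_rot: [-180.0, -0.0, -85.7]
force: [-0.7, 0.2, 5.3]
gripper_width: 29.6
t 11.2 tcp [607.1 -15.6  77.2] rot [-180.    -0.   -85.7] F [-0.7  0.2  5.3] w 29.6
shift [-1.7 -0.  -0.8] roll -90.0
```

```bash
python3 -m pendant '[{"xyz":[0,0,-0.002],"roll":0,"jaw":0.9},{"xyz":[0,0,-0.002],"roll":0,"jaw":0.9},{"xyz":[0.0015,0,-0.002],"roll":0,"jaw":0.9},{"xyz":[0.003,0,-0.002],"roll":0,"jaw":0.9},{"xyz":[0.003,0,-0.002],"roll":0,"jaw":0.9},{"xyz":[0.003,0,-0.002],"roll":0,"jaw":0.9},{"xyz":[0.003,0,-0.002],"roll":0,"jaw":0.9},{"xyz":[0.003,0,-0.002],"roll":0,"jaw":0.9}]' 30; 
python3 -m pendant '[{"xyz":[-0.002,0,0],"roll":0,"jaw":0.9},{"xyz":[-0.004,0,0],"roll":0,"jaw":0.9},{"xyz":[-0.006,0,0],"roll":0,"jaw":0.9},{"xyz":[-0.006,0,0],"roll":0,"jaw":0.9},{"xyz":[-0.006,0,0],"roll":0,"jaw":0.9},{"xyz":[-0.006,0,0],"roll":0,"jaw":0.9},{"xyz":[-0.006,0,0],"roll":0,"jaw":0.9},{"xyz":[-0.006,0,0],"roll":0,"jaw":0.9}]';
python3 -m pendant '[{"xyz":[0.003,0,0],"roll":0,"jaw":0.9},{"xyz":[0.003,0.0015,0],"roll":0,"jaw":0.9},{"xyz":[0.003,0.003,0],"roll":0,"jaw":0.9},{"xyz":[0.003,0.003,0],"roll":0,"jaw":0.9},{"xyz":[0.003,0.003,0],"roll":0,"jaw":0.9},{"xyz":[0.003,0.003,0],"roll":0,"jaw":0.9},{"xyz":[0.003,0.003,0],"roll":0,"jaw":0.9},{"xyz":[0.003,0.003,0],"roll":0,"jaw":0.9}]';
python3 -m pendant '[{"xyz":[0,-0.002,0],"roll":0,"jaw":0.9},{"xyz":[0,-0.004,0],"roll":0,"jaw":0.9},{"xyz":[0,-0.006,0],"roll":0,"jaw":0.9},{"xyz":[0,-0.006,0],"roll":0,"jaw":0.9},{"xyz":[0,-0.006,0],"roll":0,"jaw":0.9},{"xyz":[0,-0.006,0],"roll":0,"jaw":0.9},{"xyz":[0,-0.006,0],"roll":0,"jaw":0.9},{"xyz":[0,-0.006,0],"roll":0,"jaw":0.9}]'
```

```text
time_s: 12.25
ee_pos: [606.3, -17.1, 78.2]
ee_rot: [179.9, 0.2, -85.7]
force: [-0.8, 5.4, -5.4]
gripper_width: 29.6
time_s: 13.25
ee_pos: [607.0, -14.0, 79.2]
ee_rot: [-180.0, -0.1, -85.7]
force: [0.4, -5.0, -3.1]
gripper_width: 29.1
time_s: 14.25
ee_pos: [604.8, -15.6, 79.4]
ee_rot: [-179.9, 0.0, -85.7]
force: [4.9, 1.6, -2.2]
gripper_width: 29.3
time_s: 15.25
ee_pos: [609.2, -15.6, 78.6]
ee_rot: [179.9, -0.0, -85.7]
force: [-2.3, -0.3, -4.8]
gripper_width: 28.9
```

```bash
python3 -m pendant '[{"xyz":[0,0.003,0.001],"roll":0,"jaw":0.9},{"xyz":[0,0.003,0.001],"roll":0,"jaw":0.45},{"xyz":[0,0.003,0.001],"roll":0,"jaw":0.45},{"xyz":[0,0.003,0],"roll":-10,"jaw":0.45},{"xyz":[0,0.003,0],"roll":-20,"jaw":0.45},{"xyz":[0,0.003,0],"roll":-30,"jaw":0.45},{"xyz":[0,0.003,0],"roll":-40,"jaw":0.45},{"xyz":[0,0.003,0],"roll":-50,"jaw":0.45}]' 30; 
python3 -m pendant '[{"xyz":[0,0,0],"roll":-10,"jaw":0.45},{"xyz":[0,0,0],"roll":-20,"jaw":0.45},{"xyz":[0,0,0],"roll":-30,"jaw":0.45},{"xyz":[0,0,0],"roll":-40,"jaw":0.45},{"xyz":[0,0,0],"roll":-40,"jaw":0.9},{"xyz":[0,0,0],"roll":-40,"jaw":0.9},{"xyz":[0,0,0],"roll":-40,"jaw":0.9},{"xyz":[0,0,0],"roll":-40,"jaw":0.9}]';
python3 -m pendant '[{"xyz":[0,0,-0.001],"roll":0,"jaw":0.9},{"xyz":[0.0015,0,-0.002],"roll":0,"jaw":0.9},{"xyz":[0.003,0,-0.002],"roll":0,"jaw":0.9},{"xyz":[0.003,0,-0.002],"roll":0,"jaw":0.9},{"xyz":[0.003,0,-0.002],"roll":0,"jaw":0.9},{"xyz":[0.003,0,-0.002],"roll":0,"jaw":0.9},{"xyz":[0.003,0,-0.002],"roll":0,"jaw":0.9},{"xyz":[0.003,0,-0.002],"roll":0,"jaw":0.9}]';
python3 -m pendant '[{"xyz":[-0.002,0,0],"roll":0,"jaw":0.9},{"xyz":[-0.004,0,0],"roll":0,"jaw":0.9},{"xyz":[-0.006,0,0],"roll":0,"jaw":0.9},{"xyz":[-0.006,0,0],"roll":0,"jaw":0.9},{"xyz":[-0.006,0,0],"roll":0,"jaw":0.9},{"xyz":[-0.006,0,0],"roll":0,"jaw":0.9},{"xyz":[-0.006,0,0],"roll":0,"jaw":0.9},{"xyz":[-0.006,0,0],"roll":0,"jaw":0.9}]'
```

```text
time_s: 16.25
ee_pos: [607.9, -15.6, 79.8]
ee_rot: [-179.9, -0.1, -35.3]
force: [-0.1, -0.0, -0.4]
gripper_width: 50.0
time_s: 17.25
ee_pos: [607.0, -15.7, 79.3]
ee_rot: [180.0, -0.0, 4.3]
force: [-1.7, -0.6, 2.5]
gripper_width: 29.2
time_s: 18.25
ee_pos: [608.6, -15.4, 80.4]
ee_rot: [-180.0, 0.2, 4.3]
force: [-5.0, -0.6, -3.2]
gripper_width: 28.9
time_s: 19.25
ee_pos: [605.3, -15.9, 81.5]
ee_rot: [180.0, -0.2, 4.3]
force: [4.5, 1.1, -2.2]
gripper_width: 29.0
```

```bash
python3 -m pendant '[{"xyz":[0.002,0,-0.02],"roll":0,"jaw":0.9},{"xyz":[0.002,0,-0.045],"roll":0,"jaw":0.9},{"xyz":[0.002,0,-0.075],"roll":0,"jaw":0.9},{"xyz":[-0.01,0.05,-0.075],"roll":0,"jaw":0.9},{"xyz":[-0.02,0.10,-0.075],"roll":0,"jaw":0.9},{"xyz":[-0.03,0.15,-0.075],"roll":0,"jaw":0.9},{"xyz":[-0.045,0.20,-0.075],"roll":0,"jaw":0.9},{"xyz":[-0.06,0.25,-0.075],"roll":0,"jaw":0.9}]' 30; python3 go.py 550 -416 46 4.3
```

```text
time_s: 20.25
ee_pos: [560.2, -270.3, 154.7]
ee_rot: [-179.8, 0.3, 4.3]
force: [1.2, 1.1, -4.3]
gripper_width: 29.3
t 20.2 tcp [ 560.2 -270.3  154.7] rot [-179.8    0.3    4.3] F [ 1.2  1.1 -4.3] w 29.3
shift [-20.6 144.8 108.4] roll 0.0
```

```bash
python3 -m pendant '[{"xyz":[-0.01,0.05,0],"roll":0,"jaw":0.9},{"xyz":[-0.02,0.10,0],"roll":0,"jaw":0.9},{"xyz":[-0.02,0.143,0],"roll":0,"jaw":0.9},{"xyz":[-0.02,0.143,0],"roll":0,"jaw":0.9},{"xyz":[-0.02,0.143,0.03],"roll":0,"jaw":0.9},{"xyz":[-0.02,0.143,0.06],"roll":0,"jaw":0.9},{"xyz":[-0.02,0.143,0.09],"roll":0,"jaw":0.9},{"xyz":[-0.02,0.143,0.1],"roll":0,"jaw":0.9}]';python3 -m pendant '[{"xyz":[0,0,0.003],"roll":0,"jaw":0.9},{"xyz":[0,0,0.006],"roll":0,"jaw":0.9},{"xyz":[0,0,0.006],"roll":0,"jaw":0.9},{"xyz":[0,0,0.006],"roll":0,"jaw":0.58},{"xyz":[0,0,0.006],"roll":0,"jaw":0.58},{"xyz":[0,0,-0.02],"roll":0,"jaw":0.58},{"xyz":[0,0,-0.06],"roll":0,"jaw":0.58},{"xyz":[0,0,-0.10],"roll":0,"jaw":0.58}]'; python3 go.py 470 -261 140 4.3;  python3 - <<'E'
from h import *
a=[]
for n in("scene","top"):
    im,d=env.grab_frame(n); cv2.imwrite(f"pics/{n}3.png",im); a.append(im)
E
```

```text
time_s: 21.25
ee_pos: [551.3, -411.1, 52.9]
ee_rot: [-179.7, 0.4, 4.4]
force: [0.3, 1.1, -3.8]
gripper_width: 29.1
time_s: 22.25
ee_pos: [553.9, -414.0, 157.8]
ee_rot: [180.0, -0.0, 4.3]
force: [0.2, -0.3, -0.7]
gripper_width: 38.7
t 22.2 tcp [ 553.9 -414.   157.8] rot [180.   -0.    4.3] F [ 0.2 -0.3 -0.7] w 38.7
shift [ -72.2 -158.9   17.6] roll 0.0
```

View pics/scene3.png

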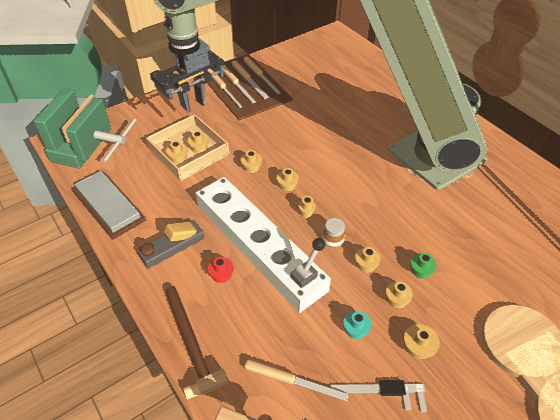

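Both worn bushings are standing in the tray at (177,150) and (198,140), and all four bores are empty. The new bushings are still in place, so I'll start with the first one at (470,-262).

```bash
python3 -m pendant '[{"xyz":[-0.02,-0.04,0],"roll":10.5,"jaw":0.45},{"xyz":[-0.045,-0.09,0],"roll":21,"jaw":0.45},{"xyz":[-0.072,-0.14,0],"roll":31.5,"jaw":0.45},{"xyz":[-0.073,-0.157,0],"roll":42,"jaw":0.45},{"xyz":[-0.073,-0.157,0],"roll":52.5,"jaw":0.45},{"xyz":[-0.073,-0.157,0],"roll":63,"jaw":0.45},{"xyz":[-0.073,-0.157,0.02],"roll":73.5,"jaw":0.45},{"xyz":[-0.073,-0.157,0.05],"roll":84,"jaw":0.45}]' 10; python3 go.py 470 -263 36 -85.7
```

```text
time_s: 23.35
ee_pos: [469.8, -263.1, 106.2]
ee_rot: [-179.9, -0.1, -80.0]
force: [0.2, -0.3, -0.7]
gripper_width: 50.1
t 23.4 tcp [ 469.8 -263.1  106.2] rot [-1.799e+02 -1.000e-01 -8.000e+01] F [ 0.2 -0.3 -0.7] w 50.1
shift [-0.2 -0.1 70.2] roll 5.7
```

```bash
python3 -m pendant '[{"xyz":[0,0,0.02],"roll":5.7,"jaw":0.45},{"xyz":[0,0,0.045],"roll":5.7,"jaw":0.45},{"xyz":[0,0,0.07],"roll":5.7,"jaw":0.45},{"xyz":[0,0,0.07],"roll":5.7,"jaw":0.45},{"xyz":[0,0,0.07],"roll":5.7,"jaw":0.9},{"xyz":[0,0,0.07],"roll":5.7,"jaw":0.9},{"xyz":[0,0,0.07],"roll":5.7,"jaw":0.9},{"xyz":[0,0,0.07],"roll":5.7,"jaw":0.9}]' 10; python3 -m pendant '[{"xyz":[0,0,0],"roll":0,"jaw":0.45},{"xyz":[0,0,0],"roll":0,"jaw":0.45},{"xyz":[0,0,0],"roll":-10.5,"jaw":0.45},{"xyz":[0,0,0],"roll":-21,"jaw":0.45},{"xyz":[0,0,0],"roll":-31.5,"jaw":0.45},{"xyz":[0,0,0],"roll":-42,"jaw":0.45},{"xyz":[0,0,0],"roll":-52.5,"jaw":0.45},{"xyz":[0,0,0],"roll":-60,"jaw":0.45}]';python3 go.py 470 -263 36 4.3
```

```text
time_s: 24.35
ee_pos: [469.9, -263.5, 37.0]
ee_rot: [-179.9, -0.1, -85.4]
force: [-0.8, -1.4, 4.7]
gripper_width: 29.9
time_s: 25.35
ee_pos: [468.8, -262.4, 35.6]
ee_rot: [-180.0, 0.1, -25.1]
force: [0.2, 0.9, -1.2]
gripper_width: 50.4
t 25.4 tcp [ 468.8 -262.4   35.6] rot [-1.80e+02  1.00e-01 -2.51e+01] F [ 0.2  0.9 -1.2] w 50.4
shift [ 1.3  0.  -0.4] roll -29.4
```

```bash
python3 -m pendant '[{"xyz":[0,0,0],"roll":-10,"jaw":0.45},{"xyz":[0,0,0],"roll":-20,"jaw":0.45},{"xyz":[0,0,0],"roll":-29.4,"jaw":0.45},{"xyz":[0,0,0],"roll":-29.4,"jaw":0.45},{"xyz":[0,0,0],"roll":-29.4,"jaw":0.9},{"xyz":[0,0,0],"roll":-29.4,"jaw":0.9},{"xyz":[0,0,0],"roll":-29.4,"jaw":0.9},{"xyz":[0,0,0],"roll":-29.4,"jaw":0.9}]' 30; python3 -m pendant '[{"xyz":[0,0,-0.03],"roll":0,"jaw":0.9},{"xyz":[0,0,-0.07],"roll":0,"jaw":0.9},{"xyz":[0,0,-0.11],"roll":0,"jaw":0.9},{"xyz":[0.04,-0.02,-0.11],"roll":0,"jaw":0.9},{"xyz":[0.08,-0.04,-0.11],"roll":0,"jaw":0.9},{"xyz":[0.12,-0.06,-0.11],"roll":0,"jaw":0.9},{"xyz":[0.1556,-0.0765,-0.11],"roll":0,"jaw":0.9},{"xyz":[0.1556,-0.0765,-0.11],"roll":0,"jaw":0.9}]';python3 go.py 619 -175.1 96 4.3
```

```text
time_s: 26.35
ee_pos: [469.3, -262.7, 35.9]
ee_rot: [180.0, -0.0, 4.0]
force: [0.8, 1.1, -1.2]
gripper_width: 29.1
time_s: 27.35
ee_pos: [620.4, -173.7, 144.3]
ee_rot: [-179.9, 0.1, 4.2]
force: [-0.7, -0.4, -4.0]
gripper_width: 29.1
t 27.4 tcp [ 620.4 -173.7  144.3] rot [-1.799e+02  1.000e-01  4.200e+00] F [-0.7 -0.4 -4. ] w 29.1
shift [-1.5  1.3 48.3] roll -0.1
```

```bash
python3 -m pendant '[{"xyz":[-0.0015,0.0013,0.02],"roll":0,"jaw":0.9},{"xyz":[-0.0015,0.0013,0.04],"roll":0,"jaw":0.9},{"xyz":[-0.0015,0.0013,0.048],"roll":0,"jaw":0.9},{"xyz":[-0.0015,0.0013,0.048],"roll":0,"jaw":0.9},{"xyz":[-0.0015,0.0013,0.048],"roll":0,"jaw":0.9},{"xyz":[-0.0015,0.0013,0.048],"roll":0,"jaw":0.9},{"xyz":[-0.0015,0.0013,0.048],"roll":0,"jaw":0.9},{"xyz":[-0.0015,0.0013,0.048],"roll":0,"jaw":0.9}]'; for i in 1 2 3; do python3 -c "
from h import *
env.grab_frame('top')"; python3 go.py 619 -175.1 92 4.3; done
```

```text
time_s: 28.35
ee_pos: [617.7, -176.9, 98.2]
ee_rot: [180.0, -0.0, 4.0]
force: [0.5, -0.3, -4.1]
gripper_width: 29.4
t 28.4 tcp [ 617.7 -176.9   98.1] rot [180.  -0.   4.] F [-0.4 -0.5 -5.1] w 28.8
shift [ 1.5 -1.7  6.1] roll -0.3
t 28.4 tcp [ 617.6 -176.9   98.1] rot [180.  -0.   4.] F [ 1.1  0.4 -4.7] w 29.2
shift [ 1.5 -1.7  6.1] roll -0.3
t 28.5 tcp [ 617.6 -176.9   98. ] rot [180.  -0.   4.] F [-0.2  0.3 -4.2] w 29.1
shift [ 1.5 -1.7  6. ] roll -0.3
```

```bash
python3 -m pendant '[{"xyz":[0.0015,-0.0017,0],"roll":-0.3,"jaw":0.9},{"xyz":[0.0015,-0.0017,0],"roll":-0.3,"jaw":0.9},{"xyz":[0.0015,-0.0017,0.004],"roll":-0.3,"jaw":0.9},{"xyz":[0.0015,-0.0017,0.008],"roll":-0.3,"jaw":0.9},{"xyz":[0.0015,-0.0017,0.011],"roll":-0.3,"jaw":0.9},{"xyz":[0.0015,-0.0017,0.014],"roll":-0.3,"jaw":0.9},{"xyz":[0.0015,-0.0017,0.014],"roll":-0.3,"jaw":0.9},{"xyz":[0.0015,-0.0017,0.014],"roll":-0.3,"jaw":0.9}]';  python3 go.py 619 -175.1 67 4.3
```

```text
time_s: 29.5
ee_pos: [619.1, -175.2, 84.0]
ee_rot: [180.0, -0.0, 4.3]
force: [-0.9, -0.0, -4.4]
gripper_width: 29.1
t 29.5 tcp [ 619.1 -175.2   84. ] rot [180.   -0.    4.3] F [-0.9 -0.  -4.4] w 29.1
shift [-0.1 -0.1 17. ] roll 0.0
```

```bash
python3 -m pendant '[{"xyz":[0,0,0.002],"roll":0,"jaw":0.9},{"xyz":[0,0,0.005],"roll":0,"jaw":0.9},{"xyz":[0,0,0.008],"roll":0,"jaw":0.9},{"xyz":[0,0,0.010],"roll":0,"jaw":0.9},{"xyz":[0,0,0.012],"roll":0,"jaw":0.9},{"xyz":[0,0,0.014],"roll":0,"jaw":0.9},{"xyz":[0,0,0.014],"roll":0,"jaw":0.9},{"xyz":[0,0,0.014],"roll":0,"jaw":0.9}]' 50;  python3 go.py 619 -175.1 67 4.3
```

```text
time_s: 30.5
ee_pos: [619.0, -175.2, 71.3]
ee_rot: [180.0, -0.0, 4.3]
force: [-2.4, 1.5, 6.0]
gripper_width: 28.7
t 30.5 tcp [ 619.  -175.2   71.3] rot [180.   -0.    4.3] F [-2.4  1.5  6. ] w 28.7
shift [-0.  -0.1  4.3] roll 0.0
```

```bash
python3 -m pendant '[{"xyz":[0,0,0.001],"roll":0,"jaw":0.9},{"xyz":[0,0,0.002],"roll":0,"jaw":0.9},{"xyz":[0,0,0.0025],"roll":0,"jaw":0.9},{"xyz":[0,0,0.003],"roll":0,"jaw":0.9},{"xyz":[0,0,0.0035],"roll":0,"jaw":0.9},{"xyz":[0,0,0.004],"roll":0,"jaw":0.9},{"xyz":[0,0,0.004],"roll":0,"jaw":0.9},{"xyz":[0,0,0.004],"roll":0,"jaw":0.9}]';  python3 -m pendant '[{"xyz":[0,0,0.0003],"roll":0,"jaw":0.9},{"xyz":[0,0,0.0006],"roll":0,"jaw":0.9},{"xyz":[0,0,0.0009],"roll":0,"jaw":0.9},{"xyz":[0,0,0.0012],"roll":0,"jaw":0.9},{"xyz":[0,0,0.0015],"roll":0,"jaw":0.9},{"xyz":[0,0,0.0015],"roll":0,"jaw":0.9},{"xyz":[0,0,0.0015],"roll":0,"jaw":0.9},{"xyz":[0,0,0.0015],"roll":0,"jaw":0.9}]'
```

```text
time_s: 31.5
ee_pos: [619.0, -175.2, 67.2]
ee_rot: [180.0, -0.0, 4.3]
force: [-2.5, 0.9, 4.8]
gripper_width: 28.7
time_s: 32.5
ee_pos: [619.1, -175.2, 66.9]
ee_rot: [180.0, -0.1, 4.3]
force: [-5.2, 1.1, 11.4]
gripper_width: 29.0
```

```bash
python3 -m pendant '[{"xyz":[0,0,0.0004],"roll":0,"jaw":0.9},{"xyz":[0,0,0.0008],"roll":0,"jaw":0.9},{"xyz":[0,0,0.0012],"roll":0,"jaw":0.9},{"xyz":[0,0,0.0016],"roll":0,"jaw":0.9},{"xyz":[0,0,0.002],"roll":0,"jaw":0.9},{"xyz":[0,0,0.002],"roll":0,"jaw":0.9},{"xyz":[0,0,0.002],"roll":0,"jaw":0.9},{"xyz":[0,0,0.002],"roll":0,"jaw":0.9}]'; python3 -m pendant '[{"xyz":[0,0,-0.003],"roll":0,"jaw":0.9},{"xyz":[0,0,-0.003],"roll":0,"jaw":0.9},{"xyz":[0,0,-0.003],"roll":0,"jaw":0.45},{"xyz":[0,0,-0.003],"roll":0,"jaw":0.45},{"xyz":[0,0,-0.003],"roll":0,"jaw":0.45},{"xyz":[0,0,-0.03],"roll":0,"jaw":0.45},{"xyz":[0,0,-0.07],"roll":0,"jaw":0.45},{"xyz":[0,0,-0.10],"roll":0,"jaw":0.45}]' 10; python3 go.py 427.5 -148.5 130 -85.7
```

```text
time_s: 33.5
ee_pos: [619.1, -175.2, 66.8]
ee_rot: [179.9, -0.1, 4.3]
force: [-7.5, 2.9, 20.0]
gripper_width: 28.7
time_s: 34.5
ee_pos: [619.5, -175.2, 163.9]
ee_rot: [180.0, -0.1, 4.3]
force: [0.5, -0.5, 0.0]
gripper_width: 50.0
t 34.5 tcp [ 619.5 -175.2  163.9] rot [ 1.8e+02 -1.0e-01  4.3e+00] F [ 0.5 -0.5  0. ] w 50.0
shift [-189.4  -41.2   33.6] roll 90.0
```

```bash
python3 -m pendant '[{"xyz":[-0.03,-0.007,0],"roll":10.5,"jaw":0.45},{"xyz":[-0.07,-0.016,0],"roll":21,"jaw":0.45},{"xyz":[-0.11,-0.025,0],"roll":31.5,"jaw":0.45},{"xyz":[-0.15,-0.033,0],"roll":42,"jaw":0.45},{"xyz":[-0.189,-0.041,0],"roll":52.5,"jaw":0.45},{"xyz":[-0.189,-0.041,0.01],"roll":63,"jaw":0.45},{"xyz":[-0.189,-0.041,0.03],"roll":73.5,"jaw":0.45},{"xyz":[-0.189,-0.041,0.06],"roll":84,"jaw":0.45}]' 10; python3 go.py 427.6 -148.6 36 -85.7; python3 - <<'E'
from h import *
for n in("scene",):
    im,d=env.grab_frame(n); cv2.imwrite(f"pics/{n}4.png",im);c=cloud(n,d);x,y,z=np.moveaxis(c,2,0)
    for X,Y in((427.6,-148.6),(427,175),(433,288)):
        s=(z>47)&(z<60)&(np.hypot(x-X,y-Y)<40); print(X,Y,s.sum(),x[s].mean().round(1),y[s].mean().round(1))
E
```

```text
time_s: 35.5
ee_pos: [428.3, -148.8, 102.6]
ee_rot: [-179.8, -0.1, -80.0]
force: [-0.2, -0.7, -0.4]
gripper_width: 49.7
t 35.5 tcp [ 428.3 -148.8  102.6] rot [-1.798e+02 -1.000e-01 -8.000e+01] F [-0.2 -0.7 -0.4] w 49.7
shift [-0.5  0.9 66.6] roll 5.7
427.6 -148.6 80 429.8 -147.5
427 175 113 428.1 174.9
433 288 130 434.7 288.2
```

Nothing has moved. I'll grip it along both axes.

```bash
python3 -m pendant '[{"xyz":[0,0.001,0.02],"roll":5.7,"jaw":0.45},{"xyz":[0,0.001,0.045],"roll":5.7,"jaw":0.45},{"xyz":[0,0.001,0.066],"roll":5.7,"jaw":0.45},{"xyz":[0,0.001,0.066],"roll":5.7,"jaw":0.45},{"xyz":[0,0.001,0.066],"roll":5.7,"jaw":0.9},{"xyz":[0,0.001,0.066],"roll":5.7,"jaw":0.9},{"xyz":[0,0.001,0.066],"roll":5.7,"jaw":0.9},{"xyz":[0,0.001,0.066],"roll":5.7,"jaw":0.9}]' 10; python3 -m pendant '[{"xyz":[0,0,0],"roll":0,"jaw":0.45},{"xyz":[0,0,0],"roll":0,"jaw":0.45},{"xyz":[0,0,0],"roll":-10.5,"jaw":0.45},{"xyz":[0,0,0],"roll":-21,"jaw":0.45},{"xyz":[0,0,0],"roll":-31.5,"jaw":0.45},{"xyz":[0,0,0],"roll":-42,"jaw":0.45},{"xyz":[0,0,0],"roll":-52.5,"jaw":0.45},{"xyz":[0,0,0],"roll":-60,"jaw":0.45}]';python3 go.py 427.5 -148.6 36 4.3
```

```text
time_s: 36.55
ee_pos: [427.1, -148.6, 37.3]
ee_rot: [-179.9, -0.0, -85.4]
force: [0.4, 2.5, 6.3]
gripper_width: 29.7
time_s: 37.55
ee_pos: [426.2, -148.7, 36.2]
ee_rot: [180.0, 0.0, -25.1]
force: [0.3, 0.1, 0.2]
gripper_width: 50.3
t 37.5 tcp [ 426.2 -148.7   36.2] rot [180.    0.  -25.1] F [0.3 0.1 0.2] w 50.3
shift [ 1.1 -0.7  0.2] roll -29.4
```

```bash
python3 -m pendant '[{"xyz":[0,0,0],"roll":-10,"jaw":0.45},{"xyz":[0,0,0],"roll":-20,"jaw":0.45},{"xyz":[0,0,0],"roll":-29.4,"jaw":0.45},{"xyz":[0,0,0],"roll":-29.4,"jaw":0.45},{"xyz":[0,0,0],"roll":-29.4,"jaw":0.9},{"xyz":[0,0,0],"roll":-29.4,"jaw":0.9},{"xyz":[0,0,0],"roll":-29.4,"jaw":0.9},{"xyz":[0,0,0],"roll":-29.4,"jaw":0.9}]' 45; python3 -m pendant '[{"xyz":[0,0,-0.03],"roll":0,"jaw":0.9},{"xyz":[0,0,-0.07],"roll":0,"jaw":0.9},{"xyz":[0,0,-0.11],"roll":0,"jaw":0.9},{"xyz":[0.05,-0.01,-0.11],"roll":0,"jaw":0.9},{"xyz":[0.10,-0.02,-0.11],"roll":0,"jaw":0.9},{"xyz":[0.15,-0.03,-0.11],"roll":0,"jaw":0.9},{"xyz":[0.19,-0.039,-0.11],"roll":0,"jaw":0.9},{"xyz":[0.19,-0.039,-0.11],"roll":0,"jaw":0.9}]'; python3 -m pendant '[{"xyz":[0,0,0.02],"roll":0,"jaw":0.9},{"xyz":[0,0,0.04],"roll":0,"jaw":0.9},{"xyz":[0,0,0.048],"roll":0,"jaw":0.9},{"xyz":[0,0,0.048],"roll":0,"jaw":0.9},{"xyz":[0,0,0.048],"roll":0,"jaw":0.9},{"xyz":[0,0,0.048],"roll":0,"jaw":0.9},{"xyz":[0,0,0.048],"roll":0,"jaw":0.9},{"xyz":[0,0,0.048],"roll":0,"jaw":0.9}]'; python3 go.py 613 -95.3 84 4.3
```

```text
time_s: 38.55
ee_pos: [427.0, -148.8, 36.5]
ee_rot: [180.0, -0.1, 4.0]
force: [1.4, -0.7, -1.5]
gripper_width: 28.9
time_s: 39.55
ee_pos: [614.7, -95.4, 144.6]
ee_rot: [-180.0, 0.1, 4.1]
force: [-0.5, 0.3, -5.6]
gripper_width: 28.9
time_s: 40.55
ee_pos: [613.3, -96.4, 98.7]
ee_rot: [180.0, -0.0, 4.0]
force: [-0.2, 0.3, -3.2]
gripper_width: 29.0
t 40.5 tcp [613.3 -96.4  98.7] rot [180.  -0.   4.] F [-0.2  0.3 -3.2] w 29.0
shift [-0.2 -1.2 14.7] roll -0.3
```

```bash
python3 -m pendant '[{"xyz":[0,-0.0012,0],"roll":-0.3,"jaw":0.9},{"xyz":[0,-0.0012,0],"roll":-0.3,"jaw":0.9},{"xyz":[0,-0.0012,0.004],"roll":-0.3,"jaw":0.9},{"xyz":[0,-0.0012,0.008],"roll":-0.3,"jaw":0.9},{"xyz":[0,-0.0012,0.011],"roll":-0.3,"jaw":0.9},{"xyz":[0,-0.0012,0.0147],"roll":-0.3,"jaw":0.9},{"xyz":[0,-0.0012,0.0147],"roll":-0.3,"jaw":0.9},{"xyz":[0,-0.0012,0.0147],"roll":-0.3,"jaw":0.9}]'
```

```text
time_s: 41.55
ee_pos: [613.2, -95.3, 83.8]
ee_rot: [180.0, -0.0, 4.3]
force: [-0.6, -0.4, -4.1]
gripper_width: 29.1
```

```bash
python3 -m pendant '[{"xyz":[0,0,0.002],"roll":0,"jaw":0.9},{"xyz":[0,0,0.005],"roll":0,"jaw":0.9},{"xyz":[0,0,0.008],"roll":0,"jaw":0.9},{"xyz":[0,0,0.010],"roll":0,"jaw":0.9},{"xyz":[0,0,0.012],"roll":0,"jaw":0.9},{"xyz":[0,0,0.014],"roll":0,"jaw":0.9},{"xyz":[0,0,0.014],"roll":0,"jaw":0.9},{"xyz":[0,0,0.014],"roll":0,"jaw":0.9}]' 50; python3 -m pendant '[{"xyz":[0,0,0.001],"roll":0,"jaw":0.9},{"xyz":[0,0,0.002],"roll":0,"jaw":0.9},{"xyz":[0,0,0.0025],"roll":0,"jaw":0.9},{"xyz":[0,0,0.003],"roll":0,"jaw":0.9},{"xyz":[0,0,0.0035],"roll":0,"jaw":0.9},{"xyz":[0,0,0.004],"roll":0,"jaw":0.9},{"xyz":[0,0,0.004],"roll":0,"jaw":0.9},{"xyz":[0,0,0.004],"roll":0,"jaw":0.9}]';  python3 -m pendant '[{"xyz":[0,0,0.0003],"roll":0,"jaw":0.9},{"xyz":[0,0,0.0006],"roll":0,"jaw":0.9},{"xyz":[0,0,0.0009],"roll":0,"jaw":0.9},{"xyz":[0,0,0.0012],"roll":0,"jaw":0.9},{"xyz":[0,0,0.0015],"roll":0,"jaw":0.9},{"xyz":[0,0,0.0015],"roll":0,"jaw":0.9},{"xyz":[0,0,0.0015],"roll":0,"jaw":0.9},{"xyz":[0,0,0.0015],"roll":0,"jaw":0.9}]'
```

```text
time_s: 42.55
ee_pos: [613.3, -95.2, 71.1]
ee_rot: [180.0, -0.1, 4.3]
force: [-2.2, 1.3, 6.0]
gripper_width: 28.9
time_s: 43.55
ee_pos: [613.3, -95.2, 67.4]
ee_rot: [180.0, -0.1, 4.3]
force: [-2.6, 0.3, 6.8]
gripper_width: 28.8
time_s: 44.55
ee_pos: [613.4, -95.3, 67.4]
ee_rot: [180.0, -0.1, 4.3]
force: [-5.7, 1.0, 14.5]
gripper_width: 28.4
```

```bash
python3 -m pendant '[{"xyz":[0,0,0.0004],"roll":0,"jaw":0.9},{"xyz":[0,0,0.0008],"roll":0,"jaw":0.9},{"xyz":[0,0,0.0012],"roll":0,"jaw":0.9},{"xyz":[0,0,0.0015],"roll":0,"jaw":0.9},{"xyz":[0,0,0.0015],"roll":0,"jaw":0.9},{"xyz":[0,0,0.0015],"roll":0,"jaw":0.9},{"xyz":[0,0,0.0015],"roll":0,"jaw":0.9},{"xyz":[0,0,0.0015],"roll":0,"jaw":0.9}]'; python3 -m pendant '[{"xyz":[0,0,-0.003],"roll":0,"jaw":0.9},{"xyz":[0,0,-0.003],"roll":0,"jaw":0.9},{"xyz":[0,0,-0.003],"roll":0,"jaw":0.45},{"xyz":[0,0,-0.003],"roll":0,"jaw":0.45},{"xyz":[0,0,-0.003],"roll":0,"jaw":0.45},{"xyz":[0,0,-0.03],"roll":0,"jaw":0.45},{"xyz":[0,0,-0.07],"roll":0,"jaw":0.45},{"xyz":[0,0,-0.115],"roll":0,"jaw":0.45}]' 10; python3 go.py 426.3 173 130 -85.7; python3 - <<'E'
from h import *
im,d=env.grab_frame("scene"); cv2.imwrite("pics/scene5.png",im);c=cloud("scene",d);x,y,z=np.moveaxis(c,2,0)
for X,Y in((427,175),(433,288)):
        s=(z>47)&(z<60)&(np.hypot(x-X,y-Y)<40); print(X,Y,s.sum(),x[s].mean().round(1),y[s].mean().round(1))
E
```

```text
time_s: 45.55
ee_pos: [613.4, -95.3, 67.3]
ee_rot: [180.0, -0.1, 4.3]
force: [-7.8, 1.5, 21.8]
gripper_width: 28.8
time_s: 46.55
ee_pos: [612.8, -95.1, 178.0]
ee_rot: [-180.0, 0.1, 4.3]
force: [0.4, -0.5, -0.5]
gripper_width: 49.7
t 46.5 tcp [612.8 -95.1 178. ] rot [-1.8e+02  1.0e-01  4.3e+00] F [ 0.4 -0.5 -0.5] w 49.7
shift [-165.7 -281.4   48.4] roll 90.0
427 175 108 427.5 174.9
433 288 127 434.5 287.9
```

```bash
python3 -m pendant '[{"xyz":[-0.015,-0.03,0],"roll":10.5,"jaw":0.45},{"xyz":[-0.04,-0.07,0],"roll":21,"jaw":0.45},{"xyz":[-0.065,-0.115,0],"roll":31.5,"jaw":0.45},{"xyz":[-0.09,-0.16,0],"roll":42,"jaw":0.45},{"xyz":[-0.12,-0.21,0],"roll":52.5,"jaw":0.45},{"xyz":[-0.15,-0.26,0],"roll":63,"jaw":0.45},{"xyz":[-0.1657,-0.2814,0.02],"roll":73.5,"jaw":0.45},{"xyz":[-0.1657,-0.2814,0.06],"roll":84,"jaw":0.45}]' 10; python3 go.py 426.3 173 36 -85.7
```

```text
time_s: 47.6
ee_pos: [426.7, 175.0, 118.3]
ee_rot: [-179.7, 0.1, -79.1]
force: [0.6, 0.2, -0.1]
gripper_width: 49.7
t 47.6 tcp [426.7 175.  118.3] rot [-1.797e+02  1.000e-01 -7.910e+01] F [ 0.6  0.2 -0.1] w 49.7
shift [ 2.   1.2 82.3] roll 6.6
```

```bash
python3 -m pendant '[{"xyz":[0.001,0.001,0.02],"roll":6.6,"jaw":0.45},{"xyz":[0.001,0.001,0.05],"roll":6.6,"jaw":0.45},{"xyz":[0.001,0.001,0.081],"roll":6.6,"jaw":0.45},{"xyz":[0.001,0.001,0.081],"roll":6.6,"jaw":0.45},{"xyz":[0.001,0.001,0.081],"roll":6.6,"jaw":0.9},{"xyz":[0.001,0.001,0.081],"roll":6.6,"jaw":0.9},{"xyz":[0.001,0.001,0.081],"roll":6.6,"jaw":0.9},{"xyz":[0.001,0.001,0.081],"roll":6.6,"jaw":0.9}]' 10; python3 -m pendant '[{"xyz":[0,0,0],"roll":0,"jaw":0.45},{"xyz":[0,0,0],"roll":0,"jaw":0.45},{"xyz":[0,0,0],"roll":-10.5,"jaw":0.45},{"xyz":[0,0,0],"roll":-21,"jaw":0.45},{"xyz":[0,0,0],"roll":-31.5,"jaw":0.45},{"xyz":[0,0,0],"roll":-42,"jaw":0.45},{"xyz":[0,0,0],"roll":-52.5,"jaw":0.45},{"xyz":[0,0,0],"roll":-60,"jaw":0.45}]';python3 go.py 426.3 173 36 4.3
```

```text
time_s: 48.6
ee_pos: [427.2, 172.8, 38.1]
ee_rot: [-179.8, 0.1, -85.5]
force: [-1.0, 4.5, 5.7]
gripper_width: 29.9
time_s: 49.6
ee_pos: [425.5, 171.1, 36.4]
ee_rot: [179.9, 0.0, -25.2]
force: [-0.3, -0.1, 0.1]
gripper_width: 50.4
t 49.6 tcp [425.5 171.1  36.4] rot [179.9   0.  -25.2] F [-0.3 -0.1  0.1] w 50.4
shift [-0.1 -2.   0.4] roll -29.5
```

```bash
python3 -m pendant '[{"xyz":[-0.0005,-0.0016,0],"roll":-10,"jaw":0.45},{"xyz":[-0.0005,-0.0016,0],"roll":-20,"jaw":0.45},{"xyz":[-0.0005,-0.0016,0],"roll":-29.5,"jaw":0.45},{"xyz":[-0.0005,-0.0016,0],"roll":-29.5,"jaw":0.45},{"xyz":[-0.0005,-0.0016,0],"roll":-29.5,"jaw":0.9},{"xyz":[-0.0005,-0.0016,0],"roll":-29.5,"jaw":0.9},{"xyz":[-0.0005,-0.0016,0],"roll":-29.5,"jaw":0.9},{"xyz":[-0.0005,-0.0016,0],"roll":-29.5,"jaw":0.9}]' 45; python3 -m pendant '[{"xyz":[0,0,-0.03],"roll":0,"jaw":0.9},{"xyz":[0,0,-0.07],"roll":0,"jaw":0.9},{"xyz":[0,0,-0.11],"roll":0,"jaw":0.9},{"xyz":[0.04,0.05,-0.11],"roll":0,"jaw":0.9},{"xyz":[0.08,0.10,-0.11],"roll":0,"jaw":0.9},{"xyz":[0.12,0.15,-0.11],"roll":0,"jaw":0.9},{"xyz":[0.16,0.195,-0.11],"roll":0,"jaw":0.9},{"xyz":[0.1667,0.2015,-0.11],"roll":0,"jaw":0.9}]'; python3 -m pendant '[{"xyz":[0,0,0.0],"roll":0,"jaw":0.9},{"xyz":[0,0,0.02],"roll":0,"jaw":0.9},{"xyz":[0,0,0.04],"roll":0,"jaw":0.9},{"xyz":[0,0,0.048],"roll":0,"jaw":0.9},{"xyz":[0,0,0.048],"roll":0,"jaw":0.9},{"xyz":[0,0,0.048],"roll":0,"jaw":0.9},{"xyz":[0,0,0.048],"roll":0,"jaw":0.9},{"xyz":[0,0,0.048],"roll":0,"jaw":0.9}]'; python3 go.py 607 -15.6 84 4.3
```

```text
time_s: 50.6
ee_pos: [425.8, 173.2, 36.7]
ee_rot: [180.0, 0.0, 4.0]
force: [-0.7, 0.2, 1.8]
gripper_width: 29.0
time_s: 51.6
ee_pos: [608.6, -19.2, 145.3]
ee_rot: [179.9, -0.0, 3.8]
force: [-0.3, 0.9, -4.3]
gripper_width: 28.7
time_s: 52.6
ee_pos: [606.8, -16.1, 99.3]
ee_rot: [180.0, -0.1, 4.0]
force: [0.0, 0.6, -4.6]
gripper_width: 28.9
t 52.6 tcp [606.8 -16.1  99.3] rot [ 1.8e+02 -1.0e-01  4.0e+00] F [ 0.   0.6 -4.6] w 28.9
shift [ 0.3 -0.4 15.3] roll -0.3
```

```bash
python3 -m pendant '[{"xyz":[0.0003,-0.0004,0],"roll":-0.3,"jaw":0.9},{"xyz":[0.0003,-0.0004,0.002],"roll":-0.3,"jaw":0.9},{"xyz":[0.0003,-0.0004,0.005],"roll":-0.3,"jaw":0.9},{"xyz":[0.0003,-0.0004,0.008],"roll":-0.3,"jaw":0.9},{"xyz":[0.0003,-0.0004,0.011],"roll":-0.3,"jaw":0.9},{"xyz":[0.0003,-0.0004,0.015],"roll":-0.3,"jaw":0.9},{"xyz":[0.0003,-0.0004,0.015],"roll":-0.3,"jaw":0.9},{"xyz":[0.0003,-0.0004,0.015],"roll":-0.3,"jaw":0.9}]'
```

```text
time_s: 53.6
ee_pos: [606.9, -15.6, 83.8]
ee_rot: [180.0, -0.0, 4.3]
force: [0.3, -0.2, -3.8]
gripper_width: 28.7
```

```bash
python3 -m pendant '[{"xyz":[0,0,0.002],"roll":0,"jaw":0.9},{"xyz":[0,0,0.005],"roll":0,"jaw":0.9},{"xyz":[0,0,0.008],"roll":0,"jaw":0.9},{"xyz":[0,0,0.010],"roll":0,"jaw":0.9},{"xyz":[0,0,0.012],"roll":0,"jaw":0.9},{"xyz":[0,0,0.014],"roll":0,"jaw":0.9},{"xyz":[0,0,0.014],"roll":0,"jaw":0.9},{"xyz":[0,0,0.014],"roll":0,"jaw":0.9}]' 50; python3 -m pendant '[{"xyz":[0,0,0.001],"roll":0,"jaw":0.9},{"xyz":[0,0,0.002],"roll":0,"jaw":0.9},{"xyz":[0,0,0.0025],"roll":0,"jaw":0.9},{"xyz":[0,0,0.003],"roll":0,"jaw":0.9},{"xyz":[0,0,0.0035],"roll":0,"jaw":0.9},{"xyz":[0,0,0.004],"roll":0,"jaw":0.9},{"xyz":[0,0,0.004],"roll":0,"jaw":0.9},{"xyz":[0,0,0.004],"roll":0,"jaw":0.9}]';  python3 -m pendant '[{"xyz":[0,0,0.0003],"roll":0,"jaw":0.9},{"xyz":[0,0,0.0006],"roll":0,"jaw":0.9},{"xyz":[0,0,0.0009],"roll":0,"jaw":0.9},{"xyz":[0,0,0.0012],"roll":0,"jaw":0.9},{"xyz":[0,0,0.0015],"roll":0,"jaw":0.9},{"xyz":[0,0,0.0015],"roll":0,"jaw":0.9},{"xyz":[0,0,0.0015],"roll":0,"jaw":0.9},{"xyz":[0,0,0.0015],"roll":0,"jaw":0.9}]'
```

```text
time_s: 54.6
ee_pos: [606.8, -15.6, 70.9]
ee_rot: [180.0, -0.0, 4.3]
force: [-3.1, 0.3, 5.8]
gripper_width: 28.8
time_s: 55.6
ee_pos: [606.8, -15.6, 67.6]
ee_rot: [180.0, -0.1, 4.3]
force: [-4.5, 0.2, 9.6]
gripper_width: 28.6
time_s: 56.6
ee_pos: [606.8, -15.6, 67.5]
ee_rot: [180.0, -0.1, 4.3]
force: [-6.5, -0.2, 16.1]
gripper_width: 28.7
```

```bash
python3 -m pendant '[{"xyz":[0,0,0.0003],"roll":0,"jaw":0.9},{"xyz":[0,0,0.0006],"roll":0,"jaw":0.9},{"xyz":[0,0,0.0009],"roll":0,"jaw":0.9},{"xyz":[0,0,0.001],"roll":0,"jaw":0.9},{"xyz":[0,0,0.001],"roll":0,"jaw":0.9},{"xyz":[0,0,0.001],"roll":0,"jaw":0.9},{"xyz":[0,0,0.001],"roll":0,"jaw":0.9},{"xyz":[0,0,0.001],"roll":0,"jaw":0.9}]'; python3 -m pendant '[{"xyz":[0,0,-0.003],"roll":0,"jaw":0.9},{"xyz":[0,0,-0.003],"roll":0,"jaw":0.9},{"xyz":[0,0,-0.003],"roll":0,"jaw":0.45},{"xyz":[0,0,-0.003],"roll":0,"jaw":0.45},{"xyz":[0,0,-0.003],"roll":0,"jaw":0.45},{"xyz":[0,0,-0.03],"roll":0,"jaw":0.45},{"xyz":[0,0,-0.08],"roll":0,"jaw":0.45},{"xyz":[0,0,-0.13],"roll":0,"jaw":0.45}]' 10; python3 go.py 432.3 285.6 130 -85.7; python3 - <<'E'
from h import *
im,d=env.grab_frame("scene"); cv2.imwrite("pics/scene6.png",im);c=cloud("scene",d);x,y,z=np.moveaxis(c,2,0)
for X,Y in((433,288),):
        s=(z>47)&(z<60)&(np.hypot(x-X,y-Y)<40); print(X,Y,s.sum(),x[s].mean().round(1),y[s].mean().round(1))
E
```

```text
time_s: 57.6
ee_pos: [606.9, -15.6, 67.5]
ee_rot: [180.0, -0.1, 4.3]
force: [-7.8, 0.6, 22.4]
gripper_width: 28.6
time_s: 58.6
ee_pos: [606.7, -15.6, 194.1]
ee_rot: [-180.0, 0.0, 4.3]
force: [0.5, -0.0, -0.6]
gripper_width: 50.1
t 58.6 tcp [606.7 -15.6 194.1] rot [-180.     0.     4.3] F [ 0.5 -0.  -0.6] w 50.1
shift [-151.2 -313.4   64.2] roll 90.0
433 288 105 411.8 270.5
```

View pics/scene6.png

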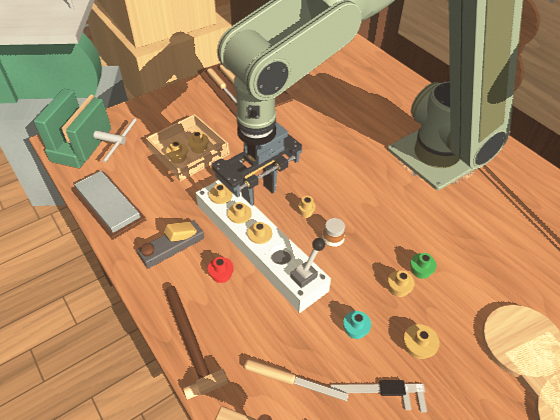

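The last new bushing has been knocked about 28 mm and now stands at pixel (401,282), still upright. It is the only plain brass one of medium size left. The green at (423,264) and wide at (421,341) are not it. I'll re-measure its position.

```bash
python3 - <<'E'
from h import *
for n in("scene","top"):
    im,d=env.grab_frame(n);c=cloud(n,d);x,y,z=np.moveaxis(c,2,0);h=cv2.cvtColor(im,cv2.COLOR_BGR2HSV)
    s=(z>47)&(z<62)&(np.hypot(x-412,y-270)<50)&((h[...,0]<30)|(h[...,2]<80)); print(n,s.sum(),x[s].mean().round(1),y[s].mean().round(1),np.ptp(x[s]),np.ptp(y[s]))
E
python3 go.py 409.5 268.5 120 -85.7
```

```text
scene 123 409.7 269.0 28.189022575884565 28.445412707567186
top 81 407.9 269.9 27.688725608328298 30.24196128949268
t 58.8 tcp [608.6 -15.7 196.2] rot [180.   -0.4   4.3] F [-0.9  0.4 -1.3] w 50.1
shift [-177.7 -298.4   74.8] roll 90.0
```

```bash
python3 -m pendant '[{"xyz":[-0.015,-0.03,0],"roll":10.5,"jaw":0.45},{"xyz":[-0.04,-0.07,0],"roll":21,"jaw":0.45},{"xyz":[-0.07,-0.12,0],"roll":31.5,"jaw":0.45},{"xyz":[-0.1,-0.17,0],"roll":42,"jaw":0.45},{"xyz":[-0.13,-0.22,0],"roll":52.5,"jaw":0.45},{"xyz":[-0.16,-0.27,0],"roll":63,"jaw":0.45},{"xyz":[-0.179,-0.297,0.03],"roll":73.5,"jaw":0.45},{"xyz":[-0.179,-0.297,0.07],"roll":84,"jaw":0.45}]' 10; python3 -m pendant '[{"xyz":[0,0,0],"roll":3,"jaw":0.45},{"xyz":[0,0,0],"roll":6,"jaw":0.45},{"xyz":[0,0,0],"roll":6,"jaw":0.45},{"xyz":[0,0,0],"roll":6,"jaw":0.45},{"xyz":[0,0,0],"roll":6,"jaw":0.45},{"xyz":[0,0,0],"roll":6,"jaw":0.45},{"xyz":[0,0,0],"roll":6,"jaw":0.45},{"xyz":[0,0,0],"roll":6,"jaw":0.45}]'; python3 go.py 407.9 267 36.5 -85.7
```

```text
time_s: 59.75
ee_pos: [404.1, 268.9, 121.8]
ee_rot: [180.0, 0.0, -78.1]
force: [0.4, -0.6, -0.3]
gripper_width: 50.1
time_s: 60.75
ee_pos: [406.0, 267.1, 123.3]
ee_rot: [-180.0, -0.0, -84.0]
force: [0.8, 0.8, -0.4]
gripper_width: 50.1
t 60.8 tcp [406.  267.1 123.3] rot [-180.   -0.  -84.] F [ 0.8  0.8 -0.4] w 50.1
shift [ 0.3 -1.8 86.8] roll 1.7
```

```bash
python3 -m pendant '[{"xyz":[0,-0.0018,0.02],"roll":1.7,"jaw":0.45},{"xyz":[0,-0.0018,0.05],"roll":1.7,"jaw":0.45},{"xyz":[0,-0.0018,0.0865],"roll":1.7,"jaw":0.45},{"xyz":[0,-0.0018,0.0865],"roll":1.7,"jaw":0.45},{"xyz":[0,-0.0018,0.0865],"roll":1.7,"jaw":0.9},{"xyz":[0,-0.0018,0.0865],"roll":1.7,"jaw":0.9},{"xyz":[0,-0.0018,0.0865],"roll":1.7,"jaw":0.9},{"xyz":[0,-0.0018,0.0865],"roll":1.7,"jaw":0.9}]' 10; python3 -m pendant '[{"xyz":[0,0,0],"roll":0,"jaw":0.45},{"xyz":[0,0,0],"roll":0,"jaw":0.45},{"xyz":[0,0,0],"roll":-10.5,"jaw":0.45},{"xyz":[0,0,0],"roll":-21,"jaw":0.45},{"xyz":[0,0,0],"roll":-31.5,"jaw":0.45},{"xyz":[0,0,0],"roll":-42,"jaw":0.45},{"xyz":[0,0,0],"roll":-52.5,"jaw":0.45},{"xyz":[0,0,0],"roll":-60,"jaw":0.45}]';python3 go.py 407.9 267 36 4.3
```

```text
time_s: 61.75
ee_pos: [408.7, 268.3, 38.0]
ee_rot: [-179.8, 0.1, -85.7]
force: [-1.2, 2.3, 6.7]
gripper_width: 29.3
time_s: 62.75
ee_pos: [407.5, 267.0, 36.4]
ee_rot: [179.9, 0.0, -25.5]
force: [1.4, -0.9, -0.9]
gripper_width: 50.5
t 62.8 tcp [407.5 267.   36.4] rot [179.9   0.  -25.5] F [ 1.4 -0.9 -0.9] w 50.5
shift [ 0.3 -0.2  0.4] roll -29.8
```

```bash
python3 -m pendant '[{"xyz":[-0.0005,-0.0011,0],"roll":-10,"jaw":0.45},{"xyz":[-0.0005,-0.0011,0],"roll":-20,"jaw":0.45},{"xyz":[-0.0005,-0.0011,0],"roll":-29.8,"jaw":0.45},{"xyz":[-0.0005,-0.0011,0],"roll":-29.8,"jaw":0.45},{"xyz":[-0.0005,-0.0011,0],"roll":-29.8,"jaw":0.9},{"xyz":[-0.0005,-0.0011,0],"roll":-29.8,"jaw":0.9},{"xyz":[-0.0005,-0.0011,0],"roll":-29.8,"jaw":0.9},{"xyz":[-0.0005,-0.0011,0],"roll":-29.8,"jaw":0.9}]' 45; python3 -m pendant '[{"xyz":[0,0,-0.03],"roll":0,"jaw":0.9},{"xyz":[0,0,-0.07],"roll":0,"jaw":0.9},{"xyz":[0,0,-0.11],"roll":0,"jaw":0.9},{"xyz":[0,0.05,-0.11],"roll":0,"jaw":0.9},{"xyz":[0,0.10,-0.11],"roll":0,"jaw":0.9},{"xyz":[0,0.15,-0.11],"roll":0,"jaw":0.9},{"xyz":[0,0.2,-0.11],"roll":0,"jaw":0.9},{"xyz":[0,0.2178,-0.11],"roll":0,"jaw":0.9}]'; python3 go.py 601 64.3 98 4.3
```

```text
time_s: 63.75
ee_pos: [407.2, 268.3, 36.6]
ee_rot: [180.0, 0.1, 4.1]
force: [-2.8, -0.8, 1.5]
gripper_width: 28.7
time_s: 64.75
ee_pos: [422.6, 48.8, 145.9]
ee_rot: [179.9, 0.1, 3.9]
force: [0.2, -0.1, -5.5]
gripper_width: 28.7
t 64.8 tcp [422.6  48.8 145.9] rot [1.799e+02 1.000e-01 3.900e+00] F [ 0.2 -0.1 -5.5] w 28.7
shift [179.2  -3.3  47.6] roll -0.4
```

```bash
python3 -m pendant '[{"xyz":[0.04,0,0],"roll":0,"jaw":0.9},{"xyz":[0.09,0,0],"roll":0,"jaw":0.9},{"xyz":[0.14,0,0],"roll":0,"jaw":0.9},{"xyz":[0.178,0,0],"roll":0,"jaw":0.9},{"xyz":[0.178,0,0.02],"roll":0,"jaw":0.9},{"xyz":[0.178,0,0.04],"roll":0,"jaw":0.9},{"xyz":[0.178,0,0.047],"roll":0,"jaw":0.9},{"xyz":[0.178,0,0.047],"roll":0,"jaw":0.9}]';python3 -m pendant '[{"xyz":[0,0,0],"roll":0,"jaw":0.9},{"xyz":[0,0,0],"roll":0,"jaw":0.9},{"xyz":[0,0,0],"roll":0,"jaw":0.9},{"xyz":[0,0,0],"roll":0,"jaw":0.9},{"xyz":[0,0,0],"roll":0,"jaw":0.9},{"xyz":[0,0,0],"roll":0,"jaw":0.9},{"xyz":[0,0,0],"roll":0,"jaw":0.9},{"xyz":[0,0,0],"roll":0,"jaw":0.9}]'; python3 go.py 601 64.3 84 4.3
```

```text
time_s: 65.75
ee_pos: [600.4, 63.8, 98.9]
ee_rot: [180.0, 0.1, 4.1]
force: [-0.0, 1.0, -5.6]
gripper_width: 28.5
time_s: 66.75
ee_pos: [600.9, 63.9, 99.7]
ee_rot: [180.0, 0.0, 4.1]
force: [-0.1, -0.0, -5.3]
gripper_width: 28.9
t 66.8 tcp [600.9  63.9  99.7] rot [180.    0.    4.1] F [-0.1 -0.  -5.3] w 28.9
shift [ 0.1 -0.4 15.7] roll -0.2
```

```bash
python3 -m pendant '[{"xyz":[0,-0.0004,0],"roll":-0.2,"jaw":0.9},{"xyz":[0,-0.0004,0.002],"roll":-0.2,"jaw":0.9},{"xyz":[0,-0.0004,0.005],"roll":-0.2,"jaw":0.9},{"xyz":[0,-0.0004,0.008],"roll":-0.2,"jaw":0.9},{"xyz":[0,-0.0004,0.011],"roll":-0.2,"jaw":0.9},{"xyz":[0,-0.0004,0.0155],"roll":-0.2,"jaw":0.9},{"xyz":[0,-0.0004,0.0155],"roll":-0.2,"jaw":0.9},{"xyz":[0,-0.0004,0.0155],"roll":-0.2,"jaw":0.9}]'
```

```text
time_s: 67.75
ee_pos: [600.9, 64.3, 84.2]
ee_rot: [180.0, -0.0, 4.3]
force: [0.6, 0.6, -4.4]
gripper_width: 28.7
```

```bash
python3 -m pendant '[{"xyz":[0,0,0.002],"roll":0,"jaw":0.9},{"xyz":[0,0,0.005],"roll":0,"jaw":0.9},{"xyz":[0,0,0.008],"roll":0,"jaw":0.9},{"xyz":[0,0,0.010],"roll":0,"jaw":0.9},{"xyz":[0,0,0.012],"roll":0,"jaw":0.9},{"xyz":[0,0,0.014],"roll":0,"jaw":0.9},{"xyz":[0,0,0.014],"roll":0,"jaw":0.9},{"xyz":[0,0,0.014],"roll":0,"jaw":0.9}]' 50; python3 -m pendant '[{"xyz":[0,0,0.001],"roll":0,"jaw":0.9},{"xyz":[0,0,0.002],"roll":0,"jaw":0.9},{"xyz":[0,0,0.0025],"roll":0,"jaw":0.9},{"xyz":[0,0,0.003],"roll":0,"jaw":0.9},{"xyz":[0,0,0.0035],"roll":0,"jaw":0.9},{"xyz":[0,0,0.004],"roll":0,"jaw":0.9},{"xyz":[0,0,0.004],"roll":0,"jaw":0.9},{"xyz":[0,0,0.004],"roll":0,"jaw":0.9}]';  python3 -m pendant '[{"xyz":[0,0,0.0003],"roll":0,"jaw":0.9},{"xyz":[0,0,0.0006],"roll":0,"jaw":0.9},{"xyz":[0,0,0.0009],"roll":0,"jaw":0.9},{"xyz":[0,0,0.0012],"roll":0,"jaw":0.9},{"xyz":[0,0,0.0015],"roll":0,"jaw":0.9},{"xyz":[0,0,0.0015],"roll":0,"jaw":0.9},{"xyz":[0,0,0.0015],"roll":0,"jaw":0.9},{"xyz":[0,0,0.0015],"roll":0,"jaw":0.9}]'
```

```text
time_s: 68.75
ee_pos: [600.9, 64.6, 70.9]
ee_rot: [-180.0, -0.0, 4.3]
force: [-2.8, 1.2, 4.7]
gripper_width: 28.6
time_s: 69.75
ee_pos: [600.9, 64.6, 67.6]
ee_rot: [-180.0, -0.0, 4.3]
force: [-5.2, 2.2, 13.1]
gripper_width: 28.9
time_s: 70.75
ee_pos: [600.9, 64.6, 67.5]
ee_rot: [-180.0, -0.1, 4.3]
force: [-8.5, 2.1, 19.8]
gripper_width: 28.9
```

```bash
python3 -m pendant '[{"xyz":[0,0,-0.003],"roll":0,"jaw":0.9},{"xyz":[0,0,-0.003],"roll":0,"jaw":0.9},{"xyz":[0,0,-0.003],"roll":0,"jaw":0.45},{"xyz":[0,0,-0.003],"roll":0,"jaw":0.45},{"xyz":[0,0,-0.003],"roll":0,"jaw":0.45},{"xyz":[0,0,-0.03],"roll":0,"jaw":0.45},{"xyz":[0,0,-0.08],"roll":0,"jaw":0.45},{"xyz":[0,0,-0.13],"roll":0,"jaw":0.45}]' 10; python3 -m pendant '[{"xyz":[-0.05,0,0],"roll":0,"jaw":0.6},{"xyz":[-0.10,0,0],"roll":0,"jaw":0.8},{"xyz":[-0.15,0,0],"roll":0,"jaw":1},{"xyz":[-0.16,0,0],"roll":0,"jaw":1},{"xyz":[-0.16,0,0],"roll":0,"jaw":1},{"xyz":[-0.16,0,0],"roll":0,"jaw":1},{"xyz":[-0.16,0,0],"roll":0,"jaw":1},{"xyz":[-0.16,0,0],"roll":0,"jaw":1}]'; python3 - <<'E'
from h import *
im,d=env.grab_frame("scene"); cv2.imwrite("pics/scene7.png",im);c=cloud("scene",d);x,y,z=np.moveaxis(c,2,0);h=cv2.cvtColor(im,cv2.COLOR_BGR2HSV)
for X,Y in((619,-175),(613,-95),(607,-15.6),(601,64.4)):
    X+=1.5;Y+=2; r=np.hypot(x-X,y-Y)
    s=(r<13)&(z>70)&(z<110); f=(r>18)&(r<28)&(h[...,1]>90)&(z>55); t=(r>36)&(r<44)&(h[...,1]<60)&(h[...,2]>180); print(X,Y,"hub",np.median(z[s]).round(1),s.sum(),x[s].mean().round(1),y[s].mean().round(1),"flange",np.median(z[f]).round(1),"carriage",np.median(z[t]).round(1))
s=(z>110)&(z<165)&(np.hypot(x-556,y-141)<40)&(h[...,2]<110); print("knob",s.sum(),c[s].mean(0).round(1))
cv2.imwrite("pics/c7.png",cv2.resize(im[130:320,130:380],None,fx=3,fy=3,interpolation=cv2.INTER_CUBIC))
E
python3 go.py
```

```text
time_s: 71.75
ee_pos: [600.7, 64.3, 195.8]
ee_rot: [180.0, 0.0, 4.3]
force: [0.8, 0.9, 0.1]
gripper_width: 50.3
time_s: 72.75
ee_pos: [441.9, 52.4, 194.4]
ee_rot: [180.0, 0.0, 4.3]
force: [-0.6, -0.1, -0.1]
gripper_width: 0.2
620.5 -173 hub 82.0 73 620.9 -171.7 flange 59.7 carriage 53.1
614.5 -93 hub 81.8 75 615.2 -91.6 flange 59.7 carriage 53.0
608.5 -13.6 hub 82.1 78 609.1 -12.5 flange 60.1 carriage 53.2
602.5 66.4 hub 81.9 88 602.7 67.1 flange 60.3 carriage 53.1
knob 123 [563.2 145.6 153.9]
t 72.8 tcp [441.7  52.4 194.5] rot [180.    0.    4.3] F [-0.   0.5  0.6] w 0.4
```

View pics/c7.png

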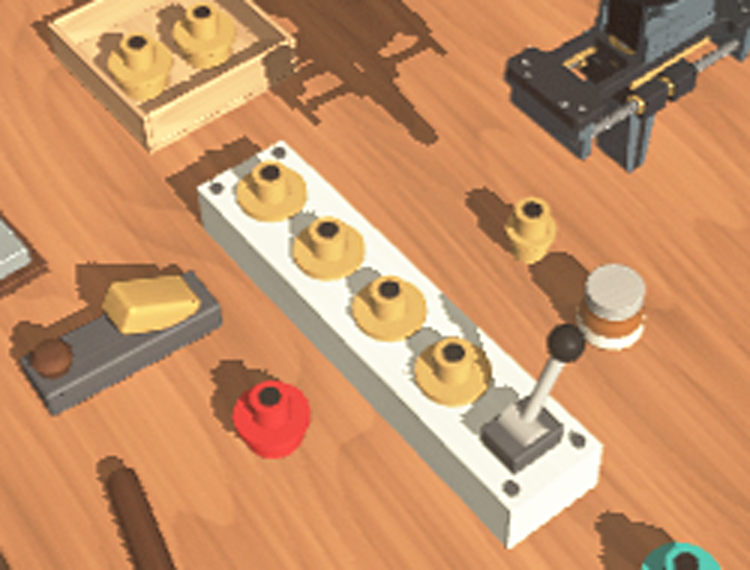

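All four new bushings are flush: the flange tops sit about 7 above the carriage and the hub tops about 29. Both worn ones are in the tray, and the lever is still leaning towards the robot, with its knob at crop pixel (566,343). Next I'll close the fingers and push the knob towards +x.

```bash
python3 go.py 513 138 195 4.3; python3 -m pendant '[{"xyz":[0.02,-0.02,0],"roll":0,"jaw":1},{"xyz":[0.04,-0.05,0],"roll":0,"jaw":1},{"xyz":[0.06,-0.075,0],"roll":0,"jaw":1},{"xyz":[0.077,-0.08,0],"roll":0,"jaw":1},{"xyz":[0.077,-0.08,0.02],"roll":0,"jaw":1},{"xyz":[0.077,-0.08,0.04],"roll":0,"jaw":1},{"xyz":[0.077,-0.08,0.053],"roll":0,"jaw":1},{"xyz":[0.077,-0.08,0.053],"roll":0,"jaw":1}]'; python3 go.py 513 138 142 4.3
```

```text
t 72.8 tcp [441.7  52.4 194.5] rot [180.    0.    4.3] F [-0.   0.5  0.6] w 0.4
shift [ 77.5 -80.   -0.6] roll -0.0
time_s: 73.8
ee_pos: [511.6, 137.8, 140.8]
ee_rot: [180.0, 0.1, 4.3]
force: [0.2, 0.2, 1.0]
gripper_width: 0.5
t 73.8 tcp [511.6 137.8 140.8] rot [1.8e+02 1.0e-01 4.3e+00] F [0.2 0.2 1. ] w 0.5
shift [ 1.4 -0.1 -1.2] roll -0.0
```

```bash
python3 -m pendant '[{"xyz":[0.008,0,0],"roll":0,"jaw":1},{"xyz":[0.016,0,0],"roll":0,"jaw":1},{"xyz":[0.024,0,0],"roll":0,"jaw":1},{"xyz":[0.030,0,0],"roll":0,"jaw":1},{"xyz":[0.036,0,0],"roll":0,"jaw":1},{"xyz":[0.042,0,0],"roll":0,"jaw":1},{"xyz":[0.048,0,0],"roll":0,"jaw":1},{"xyz":[0.054,0,0],"roll":0,"jaw":1}]'; python3 -m pendant '[{"xyz":[0.005,0,0],"roll":0,"jaw":1},{"xyz":[0.01,0,0],"roll":0,"jaw":1},{"xyz":[0.015,0,0],"roll":0,"jaw":1},{"xyz":[0.02,0,0],"roll":0,"jaw":1},{"xyz":[0.025,0,0],"roll":0,"jaw":1},{"xyz":[0.030,0,0],"roll":0,"jaw":1},{"xyz":[0.034,0,0],"roll":0,"jaw":1},{"xyz":[0.034,0,0],"roll":0,"jaw":1}]'; python3 go.py 606 144.8 142 4.3
```

```text
time_s: 74.8
ee_pos: [565.4, 142.0, 142.2]
ee_rot: [180.0, 0.1, 4.3]
force: [-4.1, 0.1, 3.9]
gripper_width: 0.4
time_s: 75.8
ee_pos: [599.8, 144.4, 140.9]
ee_rot: [180.0, 0.1, 4.3]
force: [-2.0, -0.4, -1.4]
gripper_width: 0.5
t 75.8 tcp [599.8 144.4 140.9] rot [1.8e+02 1.0e-01 4.3e+00] F [-2.  -0.4 -1.4] w 0.5
shift [ 6.2  0.1 -1.1] roll -0.0
```

```bash
python3 -m pendant '[{"xyz":[0.001,0,0],"roll":0,"jaw":1},{"xyz":[0.002,0,0],"roll":0,"jaw":1},{"xyz":[0.003,0,0],"roll":0,"jaw":1},{"xyz":[0.004,0,0],"roll":0,"jaw":1},{"xyz":[0.005,0,0],"roll":0,"jaw":1},{"xyz":[0.006,0,0],"roll":0,"jaw":1},{"xyz":[0.006,0,0],"roll":0,"jaw":1},{"xyz":[0.006,0,0],"roll":0,"jaw":1}]'; python3 -m pendant '[{"xyz":[0.001,0,0],"roll":0,"jaw":1},{"xyz":[0.002,0,0],"roll":0,"jaw":1},{"xyz":[0.003,0,0],"roll":0,"jaw":1},{"xyz":[0.003,0,0],"roll":0,"jaw":1},{"xyz":[0.003,0,0],"roll":0,"jaw":1},{"xyz":[0.003,0,0],"roll":0,"jaw":1},{"xyz":[0.003,0,0],"roll":0,"jaw":1},{"xyz":[0.003,0,0],"roll":0,"jaw":1}]'
```

```text
time_s: 76.8
ee_pos: [606.0, 144.9, 141.8]
ee_rot: [180.0, -0.0, 4.3]
force: [-4.3, -0.9, -3.4]
gripper_width: 0.6
time_s: 77.8
ee_pos: [608.9, 145.2, 141.8]
ee_rot: [180.0, -0.0, 4.3]
force: [-3.2, 0.6, -3.1]
gripper_width: 0.4
```

Still moving at about 3 N, so the stop hasn't been reached. I'll push on in small steps.

```bash
for i in 1; do python3 -m pendant '[{"xyz":[0.0005,0,0],"roll":0,"jaw":1},{"xyz":[0.001,0,0],"roll":0,"jaw":1},{"xyz":[0.0015,0,0],"roll":0,"jaw":1},{"xyz":[0.002,0,0],"roll":0,"jaw":1},{"xyz":[0.0025,0,0],"roll":0,"jaw":1},{"xyz":[0.003,0,0],"roll":0,"jaw":1},{"xyz":[0.003,0,0],"roll":0,"jaw":1},{"xyz":[0.003,0,0],"roll":0,"jaw":1}]'; python3 -m pendant '[{"xyz":[0.0005,0,0],"roll":0,"jaw":1},{"xyz":[0.001,0,0],"roll":0,"jaw":1},{"xyz":[0.0015,0,0],"roll":0,"jaw":1},{"xyz":[0.002,0,0],"roll":0,"jaw":1},{"xyz":[0.002,0,0],"roll":0,"jaw":1},{"xyz":[0.002,0,0],"roll":0,"jaw":1},{"xyz":[0.002,0,0],"roll":0,"jaw":1},{"xyz":[0.002,0,0],"roll":0,"jaw":1}]';  done
```

```text
time_s: 78.8
ee_pos: [610.1, 145.3, 141.5]
ee_rot: [180.0, 0.2, 4.3]
force: [-7.5, -0.7, -1.5]
gripper_width: 0.5
time_s: 79.8
ee_pos: [610.2, 145.2, 141.4]
ee_rot: [180.0, 0.5, 4.3]
force: [-11.9, -0.6, 0.9]
gripper_width: 0.7
```

At the stop: the position holds and the force rises to 12 N. I'll back off in -x, rise, and check.

```bash
python3 -m pendant '[{"xyz":[-0.01,0,0],"roll":0,"jaw":1},{"xyz":[-0.04,0,0],"roll":0,"jaw":1},{"xyz":[-0.08,0,0],"roll":0,"jaw":1},{"xyz":[-0.11,0,-0.03],"roll":0,"jaw":1},{"xyz":[-0.14,0,-0.06],"roll":0,"jaw":1},{"xyz":[-0.16,0.02,-0.09],"roll":0,"jaw":1},{"xyz":[-0.16,0.02,-0.09],"roll":0,"jaw":1},{"xyz":[-0.16,0.02,-0.09],"roll":0,"jaw":1}]'; python3 - <<'E'
from h import *
im,d=env.grab_frame("scene"); cv2.imwrite("pics/scene8.png",im);c=cloud("scene",d);x,y,z=np.moveaxis(c,2,0);h=cv2.cvtColor(im,cv2.COLOR_BGR2HSV)
for X,Y in((619,-175),(613,-95),(607,-15.6),(601,64.4)):
    r=np.hypot(x-X-1.5,y-Y-2);s=(r<13)&(z>70)&(z<110);print("hub",np.median(z[s]).round(1))
s=(z>120)&(z<170)&(np.hypot(x-634,y-147)<40)&(h[...,2]<110);print("knob",s.sum(),c[s].mean(0).round(1))
im2,_=env.grab_frame("top"); cv2.imwrite("pics/top8.png",im2)
E
```

```text
time_s: 80.8
ee_pos: [457.0, 114.0, 232.0]
ee_rot: [-180.0, -0.2, 4.3]
force: [0.7, 0.1, -0.2]
gripper_width: 0.4
hub 81.8
hub 82.3
hub 82.5
hub 81.8
knob 139 [637.8 151.2 153.1]
```

View pics/scene8.png

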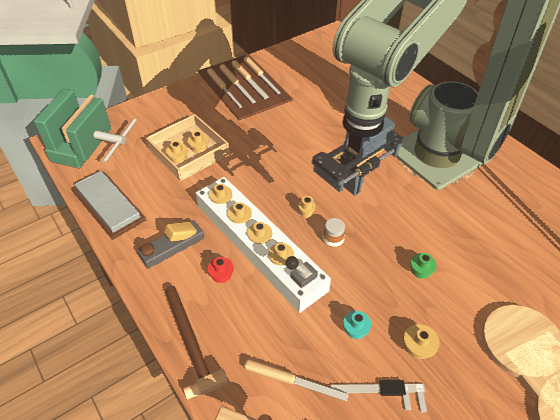

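The lever now leans to +x with its knob at pixel (292,263), four bushings are home, and two worn ones are in the tray. The jar, slim, wide and tools are in place, and the arm is clear, so I'm handing in.

```bash
python3 -c "
from workcell import env
print(env.job_done()); print(env.state()['time_s'])"
```

```text
the job is handed in; nothing more can be done
None
the job is handed in; nothing more can be done
```

The job is done and handed in, at about 81 s of the 210 s allowed. The hand-in reports no verdict.

- **Worn bushings:** only bores 2 and 3 held worn bushings. Both now stand upright in the scrap tray.
- **New bushings:** all four are pressed into bores 1 to 4. On each one the force rose from the steady drag to about 20–22 N at the wrist with no further travel, well under the 70 N limit. One was knocked about 28 mm aside mid-run, so I measured it again before gripping it.
- **Clamp lever:** I swung it to its stop, where the position held and the force rose to 12 N.
- **Last checks:**
  - With the lever still open, the flange tops were about 7 mm above the carriage and the hub tops about 29 mm, which matches fully home. The hub heights stayed within about half a millimetre after clamping.
  - The knob moved about 75 mm, which I work out as roughly 0.97 rad (0.85 needed).
  - In the last picture the wrong-size bushings, look-alikes, jar and tools had not visibly moved. I did not measure them.
- **Disagreements:** the two cameras differed by up to about 4 mm, so I located the bores by touch in bore 3. One move was refused because its rows lacked the roll value; nothing moved, and I resent it.

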